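# Set out the rocking forming blocks flat on the base plate

### The job

Get the bangle-forming station ready: first push the aluminium base plate across the bench until it lies wholly and squarely on the dark mat. Then steady each dark steel forming block that is rocking on its curved back (there are two or three), turn it over and settle it with its flat side down on the plate next to the others, each wholly on the plate and lying crosswise (its flat D-shaped ends facing the plate's long edges). Leave the other things on the bench where they are.

Things in the scene. Friction and masses are not known exactly. Their poses are not given: they have to be found in the camera images.
- former1: Dark steel D-profile block, 0.4 kg, 40 long (x) x 54 wide (y) x 28 high (z). One face flat, 54 x 40; the other broad face a crown of radius 41.5 about x. Sides straight for 18 up from the flat face; the crown adds 10. D-shaped ends flat, 40 apart. Origin: centre of the flat face; z points to the crown (z up = flat side down). Absent: None.
- former2: A block like former1. The blocks start on the bench on their crowns, flat face up, 28 above the bench, rocking about x by up to 0.15 rad until stopped or died down; x roughly along world x, either way. Origin: centre of the flat face, z to the crown.
- former3: A block like former1. It can stand on a straight side by itself (centre of mass 12.5 from the flat face, mid-length and mid-width) but tips easily from there. Origin: centre of the flat face, z to the crown.
- plate: The loose base plate: plain bare aluminium, 110 (its x axis) x 200 (y) x 12 thick (z), about 0.7 kg, lying flat on the bench; too wide to grip, so it is pushed. Origin: centre of its underside. Turned half round it is the same.
- mat: A dark rubber mat let in flush with the bench (fixed, under 1 thick, no edge to catch), 142 (its x axis) x 232 (y): the spot for the plate, which it outsizes by 16 all round. Origin: its centre.
- hammer: A hammer with a wooden handle, 240 long, lying on the far side of the bench; origin under its middle. A bystander, not part of the job.
- steelblock: A small bright steel block, 50 x 40 x 20, plain box, lying flat; origin at the centre of its underside. A bystander, not part of the job.
- jar: A small glass jar with a steel cap, 44 across and 50 high, standing; origin at the centre of its foot. A bystander, not part of the job.
- pliers: Small pliers with red handles, lying flat, 115 long and 12 high; origin near the pivot. A bystander, not part of the job.
- mandrel: A tapered steel ring mandrel, 190 long and 18 to 26 thick, lying at the far side of the bench; origin under its middle. A bystander, not part of the job.
Mind the look-alikes: they are no part of the job. Several things have the shape of the plate; the one meant has the colours described above.

How it is judged:
On the way:
1. the base plate lies on the mat, squarely, while the blocks are not yet turned over (x of plate in the frame of mat between -0.018 and 0.018 m and y of plate in the frame of mat between -0.018 and 0.018 m and angle between the y axis of plate and the y axis of mat, either way round below 0.18 rad and linear speed of plate below 0.02 m/s and angle between each of former1, former2, former3's own z axis and vertical above 1.2 rad), for 0.2 s.
At the end, for the whole second after the job is handed in: The plate's centre is within 18 mm of the mat's along each of the mat's axes and square to it within 0.18 rad; every block present rests flat side down on the plate (tilt under 0.12 rad), wholly on it (centre within 42 mm across and 78 mm along), crosswise within 0.3 rad, and at rest (x of plate in the frame of mat between -0.018 and 0.018 m and y of plate in the frame of mat between -0.018 and 0.018 m and angle between the y axis of plate and the y axis of mat, either way round below 0.18 rad and linear speed of each of plate, former1, former2, former3 below 0.02 m/s and angle between each of former1, former2, former3's own z axis and vertical below 0.12 rad and x of former1 in the frame of plate between -0.042 and 0.042 m and y of former1 in the frame of plate between -0.078 and 0.078 m and z of former1 in the frame of plate between 0.008 and 0.016 m and angle between the x axis of each of former1, former2, former3 and the x axis of plate, either way round below 0.3 rad and angular speed of each of former1, former2, former3 below 0.15 rad/s and x of former2 in the frame of plate between -0.042 and 0.042 m and y of former2 in the frame of plate between -0.078 and 0.078 m and z of former2 in the frame of plate between 0.008 and 0.016 m and x of former3 in the frame of plate between -0.042 and 0.042 m and y of former3 in the frame of plate between -0.078 and 0.078 m and z of former3 in the frame of plate between 0.008 and 0.016 m); the robot touches nothing.
It fails at once if the hammer is moved more than 40 mm (distance of hammer from where it was at the start of the episode above 0.04 m).
It fails at once if the steelblock is moved more than 40 mm (distance of steelblock from where it was at the start of the episode above 0.04 m).
It fails at once if the jar is moved more than 40 mm (distance of jar from where it was at the start of the episode above 0.04 m).
It fails at once if the pliers is moved more than 40 mm (distance of pliers from where it was at the start of the episode above 0.04 m).
It fails at once if the mandrel is moved more than 40 mm (distance of mandrel from where it was at the start of the episode above 0.04 m).
Of former1, former2, former3 only 2 to 3 are there at a start; the rules pass over those that are not, and their reading is None.
At some moment in a run one of former1, former2, former3 may be knocked a few centimetres aside while the robot is not near it.
Once in a run the grip may slacken for a moment while it holds something.
It also fails if it takes over 210 s, if anything falls off the work surface, if the arm or the gripper's body presses on something with over 40 N, if the wrist force passes 120 N, or if a joint passes its speed limit or range.

### The arm

A 7-joint arm with a two-finger parallel gripper is mounted at the origin on the work surface. World frame = base frame: x ahead of the robot, y to its left, z up, the work surface at z = 0. Lengths are in m, angles in rad, forces in N, time in s.
With the tool pointing down it reaches from about 0.425 to 0.925 m from the base axis. Payload 6.8 kg.
Tool frame: the origin (TCP) lies on the centre line of the jaws, within the pads' length; the fingertips stand 19 mm ahead of it and the grasp point (between the pads) is the TCP (tcp_to_tips is the distance from the TCP to the fingertips, in m); x points along the fingers, y is the direction in which the jaws open and shut, and the axes are right-handed (so a half turn about x gives the same grasp; the last joint's range is limited). The gripper opens to 85 mm and grips with 20 to 120 N. Pads are 22 mm wide; open, the fingers measure 114 mm over their backs; the gripper's body (76 mm by 85 mm) begins 54 mm behind the grasp point. The pads swing forward as they close: fully open they stand 13 mm farther back than shut.
Start: joints at [-1.284, 0.477, 0.022, 1.555, -0.011, 1.109, -0.083], TCP at [0.26, 0.623, 0.25] pointing down, gripper open.
Joint ranges: [-2.96, 2.96], [-0.34, 2.1], [-1.41, 1.46], [0.24, 2.44], [-1.37, 4.51], [0.17, 1.92], [-2.96, 2.96]. Speed limits (rad/s): [2.39, 2.39, 3.14, 3.14, 3.14, 3.14, 3.14].

### API

Orientations are given as a unit quaternion [w, x, y, z].
In Python, from station import get_obs, read_camera, hand_in, spot_in, cut_out, tcp_to_tips gives the robot as it stands.
- The arm moves only by the shell command python3 -m jog 'ROWS' [FORCE]. ROWS is JSON, a list of rows, each an object of numbers: "gripper": the closure, from 0 (fully open) to 1 (shut); "dx", "dy", "dz": the shift along the world's x, y, z in m; "rx", "ry", "rz": the turn, a rotation vector about the world's x, y, z in degrees. In form: [{"gripper": .., "dx": .., "dy": .., "dz": .., "rx": .., "ry": .., "rz": ..}, ...]. A call has 1 to 10 rows; each row is the pose to reach, as a shift and turn from the pose commanded when the call began; what a row does not reach only later rows make up. A row lasts 1/10 s, in which the tool goes at most 50 mm and 8.59 degrees, less where a joint would pass 70% of its speed; a pose out of reach is approached as far as the arm can. A call with a gripper value outside its range is refused whole. The fingers move at their own pace and stop on an object; FORCE is the grip in N (left out, the last holds). Time passes only in rows, so rows that repeat a pose let the fingers close. It gives the time, the measured TCP pose, the force and the opening at its end, in the units of the state.
- get_obs(): the state, without advancing time (a new reading comes with each control period).
- read_camera(name): name is "scene" or "top" or "wrist"; returns a dict with "pixels" (420x560x3 uint8, blue, green, red), "range_z" (420x560 float32, m along the optical axis (not along the pixel's ray), 0 where there is no reading), "camera_matrix" (3x3 intrinsics, pixels), "cam_to_world" (4x4, takes a point from camera to world coordinates). Camera axes: x right, y down, z forward; pixel columns grow to the right and rows downward; lengths in m; the calibration is good to about 2 mm. A picture is of the moment at which its call begins.
- hand_in(): hands the job in, once; it reports no verdict.
Trained networks look in the newest picture that a camera, given by its name, has taken for a name from the list of things; names that differ only in an ending like _2 or _b are one class to them, and where a whole thing is asked for, a point or a joint stands for the part that bears it (a point fixed in the world has none). Each returns a list of dicts, best first, with "conf" (0 to 1); they miss things now and then, are a little off and sometimes report something else, mostly with a low value. They report only what shows in the picture. A call takes as long as a camera call. They do not tell look-alikes from the thing itself.
- spot_in(camera, label): "box" ([centre column, centre row, width, height] in pixels, round what is visible of it).
- cut_out(camera, label): "mask" (420x560 bool, what is visible of it) and "box" ([centre column, centre row, width, height] in pixels, round what is visible of it).
The state is a dict: "t": time; "q": joint angles; "joint_vel": joint speeds; "joint_torque": joint torques, N m; "eef_pos": TCP position; "tool_rot": TCP orientation; "contact_force": force on the tool from outside, world axes, zero at the start; "torque": the same for the moment, N m; "gripper_width": opening from 0.0 (shut) to 1.0 (fully open).
Only numpy, scipy, OpenCV 4.12 (cv2) and the standard library are available. Lean on these libraries where they do the work, as an engineer would, in place of code of your own. Each camera call takes 0.05 s, during which the arm holds its last target. There are 200 camera calls.

## Working session

There is one attempt and no reset: what is moved stays moved. The work goes in short steps, Python scripts to look and compute and a shell command to move; the robot and the scene stay as the last step left them, time stands still between calls to the robot, and variables do not carry over. Pictures are saved under pics/ and viewed, about 12 in all and at most 16, crops included, and the job is handed in when it is done.

```bash
ls; mkdir -p pics; cat > h.py <<'E'
import numpy as np, cv2
from station import *
def world(c,mask=None):
    K=c["camera_matrix"];z=c["range_z"];v,u=np.indices(z.shape)
    P=np.stack([(u-K[0,2])/K[0,0]*z,(v-K[1,2])/K[1,1]*z,z],-1)@c["cam_to_world"][:3,:3].T+c["cam_to_world"][:3,3]
    P[z<=0]=np.nan
    return P
def save(n,im,s=1):
    cv2.imwrite("pics/"+n+".png",cv2.resize(im,None,fx=s,fy=s,interpolation=cv2.INTER_CUBIC))
def rect(P):
    "centre, sizes, yaw of long side (deg) of xy points"
    (c,s,a)=cv2.minAreaRect((P[:,:2]*1000).astype(np.float32))
    if s[0]<s[1]: s=s[::-1];a+=90
    return np.round(c,1),np.round(s,1),round((a+90)%180-90,1)
E
python3 - <<'E'
from h import *
o=get_obs();print(o["t"],o["eef_pos"],o["tool_rot"],o["gripper_width"],tcp_to_tips)
for n in ["scene","top"]:
    c=read_camera(n);W=world(c);save(n+"0",c["pixels"])
    print(n,c["cam_to_world"].round(3).tolist(),c["camera_matrix"].round(0).tolist())
    for l in ["former1","plate","mat","hammer","steelblock","jar","pliers","mandrel"]:
        for d in cut_out(n,l):
            p=W[d["mask"]];p=p[~np.isnan(p[:,0])]
            if len(p)<10: continue
            print(l,round(d["conf"],2),np.round(d["box"]),len(p),"z",np.percentile(p[:,2],[5,50,95]).round(4),*rect(p), c["pixels"][d["mask"]].mean(0).round())
E
```

```text
pics
0.0 [0.25942508 0.62256144 0.24934124] [ 0.69329738  0.13804403  0.69345303 -0.13930357] 1.0061176198262356 0.019
scene [[0.555, 0.647, -0.522, 1.199], [0.832, -0.429, 0.352, -0.464], [0.004, -0.63, -0.777, 1.043], [0.0, 0.0, 0.0, 1.0]] [[528.0, 0.0, 278.0], [0.0, 528.0, 209.0], [0.0, 0.0, 1.0]]
former1 0.98 [212. 301.  30.  26.] 565 z [0.002  0.0268 0.0307] [ 637.4 -258.2] [61.2 58.5] -20.2 [51. 57. 63.]
former1 0.86 [134. 289.  30.  32.] 527 z [0.0082 0.0268 0.0304] [ 530.3 -387.3] [55.9 42.3] -67.0 [50. 56. 61.]
plate 0.74 [398. 249.  99.  47.] 1341 z [0.0113 0.0227 0.0279] [786.6 152.1] [242.   90.9] 81.4 [ 76.  93. 106.]
plate 0.69 [288. 221.  91.  68.] 2952 z [0.0075 0.0116 0.0151] [540.1   7.1] [210.5 122.7] -80.6 [127. 130. 132.]
plate 0.64 [196. 190.  50.  62.] 2533 z [0.0073 0.0115 0.015 ] [ 324.  -139.6] [209.3 117.5] -30.9 [ 65. 135. 157.]
plate 0.55 [292. 140.  47.  58.] 2055 z [0.0038 0.0113 0.0152] [294.3 182.4] [225.  117.9] -22.3 [ 64. 132. 154.]
mat 0.83 [351. 190. 101.  68.] 3400 z [-0.0034  0.0003  0.0039] [542.1 214. ] [234.5 146.5] 88.9 [37. 43. 48.]
mat 0.
[... 1518 characters left out ...]
 [28. 36. 41.]
hammer 0.97 [220. 131.  78.  36.] 906 z [0.0015 0.023  0.0283] [757.2 167.5] [250.6  98.6] 62.3 [ 88. 117. 138.]
steelblock 0.58 [391. 175.  19.  16.] 241 z [0.0053 0.0193 0.0233] [ 652.5 -368.5] [49.3 44.7] -76.7 [142. 142. 141.]
jar 0.77 [380. 275.  17.  11.] 184 z [0.0209 0.0499 0.0536] [ 350.4 -314.6] [38.8 34.1] -87.5 [143. 145. 144.]
pliers 0.62 [143. 264.  24.  37.] 277 z [0.0061 0.0108 0.0149] [378.6 379.3] [113.3  52.8] 22.4 [ 57.  69. 141.]
mandrel 0.68 [344. 148.  61.  14.] 428 z [0.0141 0.0221 0.0266] [ 731.5 -221.9] [189.6  23.1] 86.1 [133. 135. 135.]
mandrel 0.25 [203. 211.  76.  49.] 3493 z [-0.003   0.0005  0.0042] [541.2 212.6] [231.1 144.1] 89.9 [27. 34. 39.]
```

View pics/scene0.png

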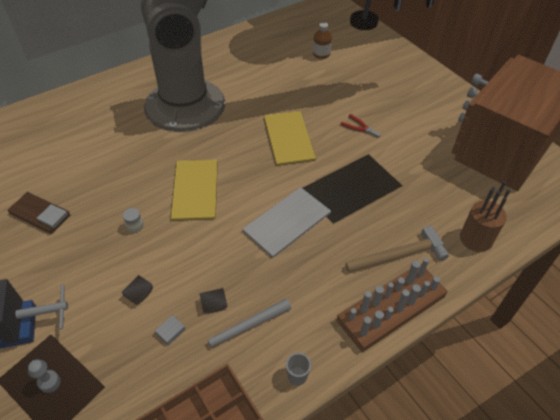

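View pics/top0.png

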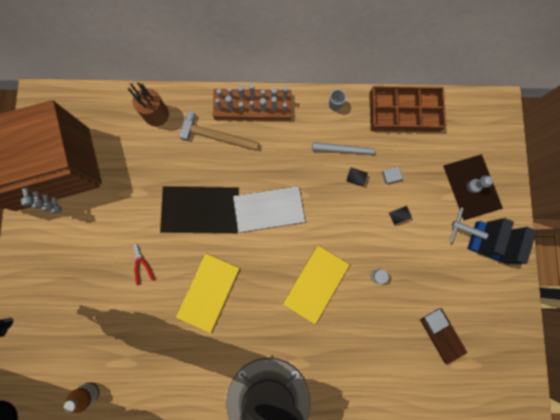

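The scene view shows three plate-shaped things: silver at scene (288,221) and two yellow ones at (196,190) and (292,140). The silver one fits "bare aluminium". Two dark blocks lie at scene (212,301) and (134,289), and the mat at (351,190). I'll confirm the plate and blocks in one enlarged crop.

```bash
python3 - <<'E'
from h import *
from scipy.spatial.transform import Rotation as R
im=cv2.imread("pics/scene0.png")[170:345,100:410]; save("crop0",im,2.5)
o=get_obs();q=o["tool_rot"];M=R.from_quat(q[[1,2,3,0]] if hasattr(q,'shape') else q[1:]+q[:1]).as_matrix();print(M.round(3))
c=read_camera("top");W=world(c)
for l in["plate","mat"]:
    d=[d for d in cut_out("top",l)]
    for e in d:
        m=e["mask"]; 
        if l=="mat" or np.ptp(c["pixels"][m].mean(0))<30:
            m=cv2.erode(m.astype(np.uint8),np.ones((3,3)))>0
            p=W[m];print(l,rect(p[~np.isnan(p[:,0])]))
c=read_camera("wrist");r=c["range_z"];print("wristcam",c["cam_to_world"].round(3).tolist());save("wrist0",c["pixels"])
E
for r in 1; do :; done
```

```text
[[-0.     0.385  0.923]
 [ 0.     0.923 -0.385]
 [-1.     0.    -0.   ]]
plate (array([544. ,   2.7]), array([198. , 111.4]), -79.0)
plate (array([ 642. , -260.2]), array([49.8, 37.6]), 69.0)
mat (array([540. , 213.4]), array([227.8, 138.1]), -89.4)
wristcam [[0.386, 0.886, 0.259, 0.193], [0.923, -0.37, -0.109, 0.649], [-0.001, 0.281, -0.96, 0.374], [0.0, 0.0, 0.0, 1.0]]
```

View pics/crop0.png

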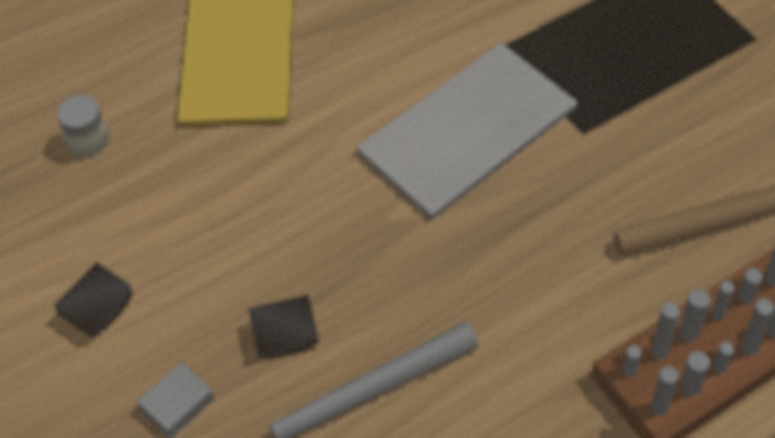

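View pics/wrist0.png

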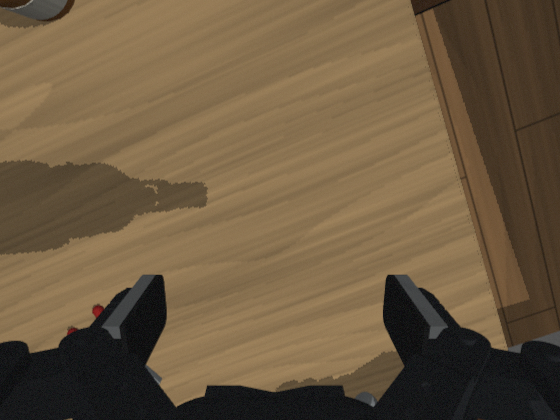

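The crop confirms it: the plain silver slab, crop (470,130), is the aluminium plate, and the other two are yellow. Two dark blocks lie flat side up, at crop (95,300) and (284,327). Next I'll move behind the plate's near (-y) end.

```bash
R='x'; python3 -m jog '[{"gripper":0.3,"dx":0.295,"dy":-0.773,"rz":-67},{"gripper":0.3,"dx":0.295,"dy":-0.773,"rz":-67},{"gripper":0.3,"dx":0.295,"dy":-0.773,"rz":-67},{"gripper":0.3,"dx":0.295,"dy":-0.773,"rz":-67},{"gripper":0.3,"dx":0.295,"dy":-0.773,"rz":-67},{"gripper":0.3,"dx":0.295,"dy":-0.773,"rz":-67},{"gripper":0.3,"dx":0.295,"dy":-0.773,"rz":-67},{"gripper":0.3,"dx":0.295,"dy":-0.773,"rz":-67},{"gripper":0.3,"dx":0.295,"dy":-0.773,"rz":-67},{"gripper":0.3,"dx":0.295,"dy":-0.773,"rz":-67}]' 40
python3 - <<'E'
from h import *
from scipy.spatial.transform import Rotation as R
o=get_obs();print(o)
c=read_camera("wrist");W=world(c);z=c["range_z"];m=(z>0)&(z<0.25)
T=R.from_quat(np.roll(o["tool_rot"],-1)).as_matrix();t=(W-o["eef_pos"])@T
p=t[m&(t[...,0]>-0.03)];print("tip ahead",np.percentile(p[:,0],[50,95,99,100]),"y",p[:,1].min(),p[:,1].max(),"z",p[:,2].min(),p[:,2].max())
E
```

```text
{'t': 1.1, 'q': array([-1.28412523,  0.47697424,  0.02238391,  1.55540816, -0.01152466,
        1.10929463, -0.08314188]), 'joint_vel': array([-0.00085143, -0.00133342, -0.00069072,  0.00147944,  0.00070396,
        0.00089292,  0.00132046]), 'joint_torque': array([-2.64192677e-04, -5.96331668e+01,  1.60597745e+00, -2.81551981e+01,
        1.24279430e-02,  1.55302849e-03, -4.59079089e-06]), 'eef_pos': array([0.25958692, 0.62310334, 0.25032142]), 'tool_rot': array([ 0.69335896,  0.13870605,  0.69338602, -0.13867159]), 'contact_force': array([ 0.47849637, -0.63867223,  0.17234069]), 'torque': array([ 0.01698521, -0.01348586, -0.00987729]), 'gripper_width': 1.0022331943110432}
tip ahead [-0.01508748  0.00165731  0.00482502  0.00704495] y -0.05880340503393204 0.054543289360861544 z -0.012011694945257686 0.012017443608113904$[0]: bad value
```

```bash
python3 -m jog '[{"gripper":0.3,"dx":0.295,"dy":-0.773,"dz":0,"rx":0,"ry":0,"rz":-67}]' 40; echo; python3 -m jog --help | head -20
```

```text
t: 1.25
eef_pos: [0.2727, 0.5813, 0.2496]
tool_rot: [0.68, 0.189, 0.683, -0.187]
contact_force: [-0.1, -0.2, 0.5]
gripper_width: 0.858
invalid input: not JSON, or not a number
```

```bash
python3 -m jog '[{"gripper":0.3,"dx":0.277,"dy":-0.726,"dz":0,"rx":0,"ry":0,"rz":-58.8},{"gripper":0.3,"dx":0.277,"dy":-0.726,"dz":0,"rx":0,"ry":0,"rz":-58.8},{"gripper":0.3,"dx":0.277,"dy":-0.726,"dz":0,"rx":0,"ry":0,"rz":-58.8},{"gripper":0.3,"dx":0.277,"dy":-0.726,"dz":0,"rx":0,"ry":0,"rz":-58.8},{"gripper":0.3,"dx":0.277,"dy":-0.726,"dz":0,"rx":0,"ry":0,"rz":-58.8},{"gripper":0.3,"dx":0.277,"dy":-0.726,"dz":0,"rx":0,"ry":0,"rz":-58.8},{"gripper":0.3,"dx":0.277,"dy":-0.726,"dz":0,"rx":0,"ry":0,"rz":-58.8},{"gripper":0.3,"dx":0.277,"dy":-0.726,"dz":0,"rx":0,"ry":0,"rz":-58.8},{"gripper":0.3,"dx":0.277,"dy":-0.726,"dz":0,"rx":0,"ry":0,"rz":-58.8},{"gripper":0.3,"dx":0.277,"dy":-0.726,"dz":0,"rx":0,"ry":0,"rz":-58.8}]'
cat > st.py <<'E'
from h import *
from scipy.spatial.transform import Rotation as R
o=get_obs();T=R.from_quat(np.roll(o["tool_rot"],-1)).as_matrix()
print("t",round(o["t"],2),"pos",np.round(o["eef_pos"],4),"q",np.round(o["q"],2),"F",np.round(o["contact_force"],1),"g",round(o["gripper_width"],3))
print("x(fingers)",T[:,0].round(3),"y(jaw)",T[:,1].round(3))
E
python3 st.py
```

```text
t: 2.25
eef_pos: [0.4561, 0.1074, 0.2508]
tool_rot: [0.5, 0.5, 0.5, -0.5]
contact_force: [0.4, 1.2, -0.7]
gripper_width: 0.698
t 2.25 pos [0.4561 0.1074 0.2508] q [-0.81  0.13  0.49  2.06 -0.08  0.97 -0.28] F [ 0.4  1.2 -0.7] g 0.698
x(fingers) [ 0.001  0.001 -1.   ] y(jaw) [1.    0.    0.001]
```

```bash
python3 -m jog '[{"gripper":0.3,"dx":0.099,"dy":-0.259,"dz":0,"rx":0,"ry":0,"rz":0},{"gripper":0.3,"dx":0.099,"dy":-0.259,"dz":0,"rx":0,"ry":0,"rz":0},{"gripper":0.3,"dx":0.099,"dy":-0.259,"dz":0,"rx":0,"ry":0,"rz":0},{"gripper":0.3,"dx":0.099,"dy":-0.259,"dz":0,"rx":0,"ry":0,"rz":0},{"gripper":0.3,"dx":0.099,"dy":-0.259,"dz":0,"rx":0,"ry":0,"rz":0},{"gripper":0.3,"dx":0.099,"dy":-0.259,"dz":0,"rx":0,"ry":0,"rz":0},{"gripper":0.3,"dx":0.099,"dy":-0.259,"dz":0,"rx":0,"ry":0,"rz":0}]' >/dev/null
python3 st.py; python3 - <<'E'
from h import *
from scipy.spatial.transform import Rotation as R
o=get_obs()
c=read_camera("wrist");W=world(c);z=c["range_z"]
T=R.from_quat(np.roll(o["tool_rot"],-1)).as_matrix();t=(W-o["eef_pos"])@T
p=t[(z>0)&(t[...,0]>-0.03)&(t[...,0]<0.04)];print("tip ahead",np.percentile(p[:,0],[50,95,99,100]),"y",p[:,1].min(),p[:,1].max(),"z",p[:,2].min(),p[:,2].max())
E
python3 -m jog '[{"gripper":0.3,"dx":0,"dy":0,"dz":0,"rx":50,"ry":0,"rz":0},{"gripper":0.3,"dx":0,"dy":0,"dz":0,"rx":50,"ry":0,"rz":0},{"gripper":0.3,"dx":0,"dy":0,"dz":0,"rx":50,"ry":0,"rz":0},{"gripper":0.3,"dx":0,"dy":0,"dz":0,"rx":50,"ry":0,"rz":0},{"gripper":0.3,"dx":0,"dy":0,"dz":0,"rx":50,"ry":0,"rz":0},{"gripper":0.3,"dx":0,"dy":0,"dz":0,"rx":50,"ry":0,"rz":0},{"gripper":0.3,"dx":0,"dy":0,"dz":0,"rx":50,"ry":0,"rz":0}]'>/dev/null; python3 st.py
python3 -m jog '[{"gripper":0.3,"dx":0,"dy":0,"dz":0,"rx":-50,"ry":0,"rz":0},{"gripper":0.3,"dx":0,"dy":0,"dz":0,"rx":-50,"ry":0,"rz":0},{"gripper":0.3,"dx":0,"dy":0,"dz":0,"rx":-50,"ry":0,"rz":0},{"gripper":0.3,"dx":0,"dy":0,"dz":0,"rx":-50,"ry":0,"rz":0},{"gripper":0.3,"dx":0,"dy":0,"dz":0,"rx":-50,"ry":0,"rz":0},{"gripper":0.3,"dx":0,"dy":0,"dz":0,"rx":-50,"ry":0,"rz":0},{"gripper":0.3,"dx":0,"dy":0,"dz":0,"rx":-50,"ry":0,"rz":0}]'>/dev/null; python3 st.py
python3 -m jog '[{"gripper":0.3,"dx":0,"dy":0,"dz":0,"rx":-50,"ry":0,"rz":0},{"gripper":0.3,"dx":0,"dy":0,"dz":0,"rx":-50,"ry":0,"rz":0},{"gripper":0.3,"dx":0,"dy":0,"dz":0,"rx":-50,"ry":0,"rz":0},{"gripper":0.3,"dx":0,"dy":0,"dz":0,"rx":-50,"ry":0,"rz":0},{"gripper":0.3,"dx":0,"dy":0,"dz":0,"rx":-50,"ry":0,"rz":0},{"gripper":0.3,"dx":0,"dy":0,"dz":0,"rx":-50,"ry":0,"rz":0},{"gripper":0.3,"dx":0,"dy":0,"dz":0,"rx":-50,"ry":0,"rz":0}]'>/dev/null; python3 st.py
```

```text
t 2.95 pos [ 0.5551 -0.1548  0.2507] q [-0.33  0.36  0.63  1.83 -0.24  1.03  0.39] F [0.8 0.7 0.4] g 0.699
x(fingers) [ 0.001 -0.003 -1.   ] y(jaw) [ 1.    -0.007  0.001]
tip ahead [-0.0120489   0.00824032  0.0122153   0.01486685] y -0.05291670642209675 0.05179690059111982 z -0.012126158094147955 0.01358108887923116
t 3.7 pos [ 0.5534 -0.1507  0.2477] q [ 0.24  0.62  0.4   1.67 -0.88  1.6   0.95] F [-0.8 -0.3 -1.6] g 0.698
x(fingers) [-0.001  0.768 -0.641] y(jaw) [ 1.    -0.003 -0.006]
t 4.4 pos [ 0.5566 -0.1422  0.2515] q [-0.36  0.35  0.64  1.84 -0.24  1.03  0.39] F [0.3 1.8 0.3] g 0.699
x(fingers) [ 0.004  0.001 -1.   ] y(jaw) [1.    0.013 0.004]
t 5.1 pos [ 0.5548 -0.1461  0.2476] q [-0.96  0.62  0.95  1.97  0.48  0.92 -0.4 ] F [ 0.2  1.5 -0.2] g 0.701
x(fingers) [ 0.001 -0.767 -0.641] y(jaw) [ 1.     0.006 -0.006]
```

```bash
python3 -m jog '[{"gripper":0.3,"dx":0,"dy":0,"dz":0,"rx":50,"ry":0,"rz":0},{"gripper":0.3,"dx":0,"dy":0,"dz":0,"rx":50,"ry":0,"rz":0},{"gripper":0.3,"dx":0,"dy":0,"dz":0,"rx":50,"ry":0,"rz":0},{"gripper":0.3,"dx":0,"dy":0,"dz":0,"rx":50,"ry":0,"rz":0},{"gripper":0.3,"dx":0,"dy":0,"dz":0,"rx":50,"ry":0,"rz":0},{"gripper":0.3,"dx":0,"dy":0,"dz":0,"rx":50,"ry":0,"rz":0},{"gripper":0.3,"dx":0,"dy":0,"dz":0,"rx":50,"ry":0,"rz":0},{"gripper":0.3,"dx":0,"dy":0,"dz":0,"rx":50,"ry":0,"rz":0}]'>/dev/null
python3 -m jog '[{"gripper":0.3,"dx":0,"dy":0,"dz":-0.05,"rx":0,"ry":0,"rz":0},{"gripper":0.3,"dx":0,"dy":0,"dz":-0.1,"rx":0,"ry":0,"rz":0},{"gripper":0.3,"dx":0,"dy":0,"dz":-0.14,"rx":0,"ry":0,"rz":0},{"gripper":0.3,"dx":0,"dy":0,"dz":-0.18,"rx":0,"ry":0,"rz":0},{"gripper":0.3,"dx":0,"dy":0,"dz":-0.2,"rx":0,"ry":0,"rz":0},{"gripper":0.3,"dx":0,"dy":0,"dz":-0.215,"rx":0,"ry":0,"rz":0},{"gripper":0.3,"dx":0,"dy":0,"dz":-0.225,"rx":0,"ry":0,"rz":0},{"gripper":0.3,"dx":0,"dy":0,"dz":-0.23,"rx":0,"ry":0,"rz":0},{"gripper":0.3,"dx":0,"dy":0,"dz":-0.23,"rx":0,"ry":0,"rz":0}]'>/dev/null
python3 st.py
python3 -m jog '[{"gripper":0.3,"dx":0,"dy":0.01,"dz":0,"rx":0,"ry":0,"rz":0},{"gripper":0.3,"dx":0,"dy":0.02,"dz":0,"rx":0,"ry":0,"rz":0},{"gripper":0.3,"dx":0,"dy":0.03,"dz":0,"rx":0,"ry":0,"rz":0},{"gripper":0.3,"dx":0,"dy":0.04,"dz":0,"rx":0,"ry":0,"rz":0},{"gripper":0.3,"dx":0,"dy":0.05,"dz":0,"rx":0,"ry":0,"rz":0},{"gripper":0.3,"dx":0,"dy":0.06,"dz":0,"rx":0,"ry":0,"rz":0},{"gripper":0.3,"dx":0,"dy":0.07,"dz":0,"rx":0,"ry":0,"rz":0},{"gripper":0.3,"dx":0,"dy":0.08,"dz":0,"rx":0,"ry":0,"rz":0},{"gripper":0.3,"dx":0,"dy":0.09,"dz":0,"rx":0,"ry":0,"rz":0},{"gripper":0.3,"dx":0,"dy":0.1,"dz":0,"rx":0,"ry":0,"rz":0}]'
cat > pm.py <<'E'
from h import *
c=read_camera("top");W=world(c)
for l in["plate","mat"]:
    for e in cut_out("top",l):
        m=e["mask"];p=W[m];p=p[~np.isnan(p[:,0])]
        if e["conf"]>.3 and (l=="mat" or c["pixels"][m].mean(0)[0]>100): print(l,round(e["conf"],2),rect(p))
E
python3 pm.py;python3 st.py
```

```text
t 6.8 pos [ 0.5551 -0.1494  0.0205] q [-0.16  0.67  0.42  1.97 -0.47  0.6   0.57] F [-0.6  0.4  0.7] g 0.699
x(fingers) [ 0. -0. -1.] y(jaw) [1.    0.001 0.   ]
t: 7.8
eef_pos: [0.5545, -0.0491, 0.0203]
tool_rot: [-0.5, -0.5, -0.5, 0.5]
contact_force: [-1.6, -4.5, 3.1]
gripper_width: 0.701
plate 0.77 (array([520. ,  89.8]), array([178.5, 147.8]), -0.2)
mat 0.6 (array([526.4, 192. ]), array([288.4, 164.3]), 78.9)
t 7.95 pos [ 0.5547 -0.0475  0.02  ] q [-0.35  0.65  0.43  2.01 -0.49  0.57  0.42] F [1.  0.5 0.6] g 0.697
x(fingers) [-0.     0.002 -1.   ] y(jaw) [ 1.     0.002 -0.   ]
```

```bash
python3 -m jog '[{"gripper":0.3,"dx":0,"dy":0.01,"dz":0,"rx":0,"ry":0,"rz":0},{"gripper":0.3,"dx":0,"dy":0.02,"dz":0,"rx":0,"ry":0,"rz":0},{"gripper":0.3,"dx":0,"dy":0.03,"dz":0,"rx":0,"ry":0,"rz":0},{"gripper":0.3,"dx":0,"dy":0.04,"dz":0,"rx":0,"ry":0,"rz":0},{"gripper":0.3,"dx":0,"dy":0.05,"dz":0,"rx":0,"ry":0,"rz":0},{"gripper":0.3,"dx":0,"dy":0.06,"dz":0,"rx":0,"ry":0,"rz":0},{"gripper":0.3,"dx":0,"dy":0.07,"dz":0,"rx":0,"ry":0,"rz":0},{"gripper":0.3,"dx":0,"dy":0.08,"dz":0,"rx":0,"ry":0,"rz":0},{"gripper":0.3,"dx":0,"dy":0.09,"dz":0,"rx":0,"ry":0,"rz":0},{"gripper":0.3,"dx":0,"dy":0.1,"dz":0,"rx":0,"ry":0,"rz":0}]'>/dev/null
python3 -m jog '[{"gripper":0.3,"dx":0,"dy":0.01,"dz":0,"rx":0,"ry":0,"rz":0},{"gripper":0.3,"dx":0,"dy":0.02,"dz":0,"rx":0,"ry":0,"rz":0},{"gripper":0.3,"dx":0,"dy":0.028,"dz":0,"rx":0,"ry":0,"rz":0},{"gripper":0.3,"dx":0,"dy":0.033,"dz":0,"rx":0,"ry":0,"rz":0},{"gripper":0.3,"dx":0,"dy":0.036,"dz":0,"rx":0,"ry":0,"rz":0},{"gripper":0.3,"dx":0,"dy":0.038,"dz":0,"rx":0,"ry":0,"rz":0},{"gripper":0.3,"dx":0,"dy":0.038,"dz":0,"rx":0,"ry":0,"rz":0}]'>/dev/null
python3 -m jog '[{"gripper":0.3,"dx":0,"dy":-0.05,"dz":0,"rx":0,"ry":0,"rz":0},{"gripper":0.3,"dx":0,"dy":-0.1,"dz":0.05,"rx":0,"ry":0,"rz":0},{"gripper":0.3,"dx":0,"dy":-0.15,"dz":0.1,"rx":0,"ry":0,"rz":0},{"gripper":0.3,"dx":0,"dy":-0.2,"dz":0.15,"rx":0,"ry":0,"rz":0},{"gripper":0.3,"dx":0,"dy":-0.25,"dz":0.2,"rx":0,"ry":0,"rz":0}]'>/dev/null
cat > pm.py <<'E'
from h import *
for n in ["top","scene"]:
    c=read_camera(n);W=world(c)
    I=c["pixels"].astype(int);b=(np.ptp(I,axis=2)<30)&(I.mean(2)>90)&(abs(W[...,2]-.012)<.007)&(abs(W[...,0]-.545)<.14)&(abs(W[...,1]-.2)<.2)
    p=W[cv2.morphologyEx(b.astype(np.uint8),cv2.MORPH_OPEN,np.ones((3,3)))>0]
    if len(p): print(n,"plate",rect(p),len(p),np.median(p[:,2]).round(4))
    b=(I.mean(2)<60)&(np.ptp(I,axis=2)<30)&(abs(W[...,2])<.006)&(abs(W[...,0]-.545)<.14)&(abs(W[...,1]-.2)<.2)
    p=W[cv2.morphologyEx(b.astype(np.uint8),cv2.MORPH_OPEN,np.ones((3,3)))>0]
    if len(p): print(n,"mat",rect(p),len(p),np.median(p[:,2]).round(4))
    for l in["plate","mat","former1"]:
      for e in cut_out(n,l):
        m=e["mask"];p=W[m];p=p[~np.isnan(p[:,0])]
        if e["conf"]>.3 and len(p) and (l!="plate" or c["pixels"][m].mean(0)[0]>100): print(n,l,round(e["conf"],2),rect(p),np.round(e["box"][:2]))
E
python3 pm.py;python3 st.py
```

```text
top plate (array([537.2, 256. ]), array([343.4, 164.1]), -70.9) 2447 0.0118
top mat (array([539.5, 212.5]), array([226. , 134.8]), 89.5) 944 0.0005
top plate 0.7 (array([558.7, 199.3]), array([203.1, 110.4]), -89.8) [202. 205.]
top mat 0.69 (array([539.6, 212.4]), array([231.5, 140.2]), 89.7) [199. 210.]
top former1 0.64 (array([ 527.5, -389.5]), array([56.8, 39.3]), -66.4) [403. 216.]
top former1 0.63 (array([ 641.7, -267.3]), array([40.8, 40.4]), -19.1) [358. 177.]
scene plate (array([562. , 199.5]), array([204.3, 113.4]), 89.9) 2500 0.0116
scene mat (array([499.6, 236.9]), array([258.8, 119.7]), 60.4) 657 0.0003
scene plate 0.82 (array([557.2, 204.5]), array([215.9, 123.3]), -89.7) [352. 193.]
scene mat 0.76 (array([540.1, 213.8]), array([238. , 146.5]), 89.6) [352. 187.]
scene mat 0.52 (array([ 734.7, -217.6]), array([198.4,  25.6]), 85.4) [249. 322.]
scene former1 0.83 (array([ 642.5, -258.9]), array([55.4, 51. ]), 71.5) [213. 300.]
scene former1 0.75 (array([ 530.7, -387.4]), array([55. , 43.8]), -69.4) [135. 289.]
t 10.55 pos [ 0.5541 -0.1013  0.1604] q [-0.39  0.45  0.59  1.94 -0.33  0.85  0.39] F [-0.8 -0.5 -0.2] g 0.701
x(fingers) [-0.002  0.001 -1.   ] y(jaw) [ 1.     0.002 -0.002]
```

```bash
python3 -m jog '[{"gripper":0.3,"dx":0.1,"dy":0,"dz":0,"rx":0,"ry":0,"rz":0},{"gripper":0.3,"dx":0.1,"dy":0,"dz":0,"rx":0,"ry":0,"rz":9},{"gripper":0.3,"dx":0.1,"dy":0.31,"dz":0,"rx":0,"ry":0,"rz":89},{"gripper":0.3,"dx":0.1,"dy":0.31,"dz":0,"rx":0,"ry":0,"rz":89},{"gripper":0.3,"dx":0.1,"dy":0.31,"dz":0,"rx":0,"ry":0,"rz":89},{"gripper":0.3,"dx":0.1,"dy":0.31,"dz":0,"rx":0,"ry":0,"rz":89},{"gripper":0.3,"dx":0.1,"dy":0.31,"dz":0,"rx":0,"ry":0,"rz":89},{"gripper":0.3,"dx":0.1,"dy":0.31,"dz":0,"rx":0,"ry":0,"rz":89},{"gripper":0.3,"dx":0.1,"dy":0.31,"dz":0,"rx":0,"ry":0,"rz":89},{"gripper":0.3,"dx":0.1,"dy":0.31,"dz":0,"rx":0,"ry":0,"rz":89}]'; python3 st.py
```

```text
t: 11.55
eef_pos: [0.6526, 0.2131, 0.1599]
tool_rot: [0.702, 0.073, 0.704, -0.072]
contact_force: [0.2, -0.5, -0.8]
gripper_width: 0.7
t 11.55 pos [0.6526 0.2131 0.1599] q [-0.55  0.59  0.2   1.61 -0.14  0.96  1.07] F [ 0.2 -0.5 -0.8] g 0.7
x(fingers) [-0.003  0.002 -1.   ] y(jaw) [0.205 0.979 0.001]
```

```bash
python3 -m jog '[{"gripper":0.3,"dx":0,"dy":-0.01,"dz":-0.04,"rx":0,"ry":0,"rz":11.8},{"gripper":0.3,"dx":0,"dy":-0.01,"dz":-0.08,"rx":0,"ry":0,"rz":11.8},{"gripper":0.3,"dx":0,"dy":-0.01,"dz":-0.11,"rx":0,"ry":0,"rz":11.8},{"gripper":0.3,"dx":0,"dy":-0.01,"dz":-0.13,"rx":0,"ry":0,"rz":11.8},{"gripper":0.3,"dx":0,"dy":-0.01,"dz":-0.14,"rx":0,"ry":0,"rz":11.8},{"gripper":0.3,"dx":0,"dy":-0.01,"dz":-0.14,"rx":0,"ry":0,"rz":11.8}]'; python3 st.py
python3 -m jog '[{"gripper":0.3,"dx":-0.008,"dy":0,"dz":0,"rx":0,"ry":0,"rz":0},{"gripper":0.3,"dx":-0.016,"dy":0,"dz":0,"rx":0,"ry":0,"rz":0},{"gripper":0.3,"dx":-0.023,"dy":0,"dz":0,"rx":0,"ry":0,"rz":0},{"gripper":0.3,"dx":-0.029,"dy":0,"dz":0,"rx":0,"ry":0,"rz":0},{"gripper":0.3,"dx":-0.035,"dy":0,"dz":0,"rx":0,"ry":0,"rz":0},{"gripper":0.3,"dx":-0.04,"dy":0,"dz":0,"rx":0,"ry":0,"rz":0},{"gripper":0.3,"dx":-0.043,"dy":0,"dz":0,"rx":0,"ry":0,"rz":0},{"gripper":0.3,"dx":-0.045,"dy":0,"dz":0,"rx":0,"ry":0,"rz":0},{"gripper":0.3,"dx":-0.0455,"dy":0,"dz":0,"rx":0,"ry":0,"rz":0},{"gripper":0.3,"dx":-0.0455,"dy":0,"dz":0,"rx":0,"ry":0,"rz":0}]'; python3 st.py
python3 -m jog '[{"gripper":0.3,"dx":0.03,"dy":0,"dz":0,"rx":0,"ry":0,"rz":0},{"gripper":0.3,"dx":0.05,"dy":0,"dz":0.04,"rx":0,"ry":0,"rz":0},{"gripper":0.3,"dx":0.05,"dy":0,"dz":0.14,"rx":0,"ry":0,"rz":0},{"gripper":0.3,"dx":0.05,"dy":0,"dz":0.14,"rx":0,"ry":0,"rz":0}]'; python3 st.py
```

```text
t: 12.15
eef_pos: [0.6529, 0.1973, 0.0194]
tool_rot: [0.706, 0.005, 0.708, -0.005]
contact_force: [0.1, -0.7, 0.2]
gripper_width: 0.701
t 12.15 pos [0.6529 0.1973 0.0194] q [-0.47  0.76  0.13  1.68 -0.13  0.72  1.28] F [ 0.1 -0.7  0.2] g 0.701
x(fingers) [-0.004 -0.001 -1.   ] y(jaw) [ 0.014  1.    -0.001]
t: 13.15
eef_pos: [0.6104, 0.197, 0.0224]
tool_rot: [0.708, 0.006, 0.706, -0.005]
contact_force: [5.5, 0.4, 3.6]
gripper_width: 0.7
t 13.15 pos [0.6104 0.197  0.0224] q [-0.5   0.7   0.13  1.79 -0.13  0.66  1.26] F [5.5 0.4 3.6] g 0.7
x(fingers) [ 0.002  0.001 -1.   ] y(jaw) [0.015 1.    0.001]
t: 13.55
eef_pos: [0.6572, 0.1963, 0.1612]
tool_rot: [0.705, 0.005, 0.709, -0.006]
contact_force: [1.3, 0.1, -0.3]
gripper_width: 0.698
t 13.55 pos [0.6572 0.1963 0.1612] q [-0.49  0.59  0.16  1.61 -0.11  0.96  1.26] F [ 1.3  0.1 -0.3] g 0.698
x(fingers) [-0.006 -0.002 -1.   ] y(jaw) [ 0.015  1.    -0.002]
```

```bash
python3 -m jog '[{"gripper":0.3,"dx":-0.115,"dy":-0.146,"dz":0,"rx":0,"ry":0,"rz":-91},{"gripper":0.3,"dx":-0.115,"dy":-0.146,"dz":0,"rx":0,"ry":0,"rz":-91},{"gripper":0.3,"dx":-0.115,"dy":-0.146,"dz":0,"rx":0,"ry":0,"rz":-91},{"gripper":0.3,"dx":-0.115,"dy":-0.146,"dz":0,"rx":0,"ry":0,"rz":-91},{"gripper":0.3,"dx":-0.115,"dy":-0.146,"dz":0,"rx":0,"ry":0,"rz":-91},{"gripper":0.3,"dx":-0.115,"dy":-0.146,"dz":0,"rx":0,"ry":0,"rz":-91},{"gripper":0.3,"dx":-0.115,"dy":-0.146,"dz":0,"rx":0,"ry":0,"rz":-91},{"gripper":0.3,"dx":-0.115,"dy":-0.146,"dz":0,"rx":0,"ry":0,"rz":-91},{"gripper":0.3,"dx":-0.115,"dy":-0.146,"dz":0,"rx":0,"ry":0,"rz":-91},{"gripper":0.3,"dx":-0.115,"dy":-0.146,"dz":0,"rx":0,"ry":0,"rz":-91}]'; python3 st.py; python3 pm.py | grep -v former
```

```text
t: 14.55
eef_pos: [0.5421, 0.0511, 0.1606]
tool_rot: [0.511, 0.486, 0.514, -0.489]
contact_force: [-0.7, -0.3, 0.6]
gripper_width: 0.701
t 14.55 pos [0.5421 0.0511 0.1606] q [-0.64  0.41  0.54  1.98 -0.29  0.83  0.12] F [-0.7 -0.3  0.6] g 0.701
x(fingers) [-0.005  0.    -1.   ] y(jaw) [ 0.999  0.05  -0.005]
top plate (array([498.7, 282.4]), array([267.8, 128.6]), -31.2) 1275 0.0118
top mat (array([540.5, 272.5]), array([134.5, 106.4]), 0.5) 432 0.0004
top plate 0.71 (array([543.8, 243.1]), array([112.1, 110.8]), 87.8) [187. 204.]
top mat 0.79 (array([539.5, 261.3]), array([147.9, 136.7]), -1.4) [184. 211.]
scene plate (array([546.7, 198.6]), array([202., 112.]), 89.0) 2414 0.0117
scene mat (array([542. , 213.4]), array([230.8, 138.9]), 89.9) 398 0.0004
scene plate 0.61 (array([541.6, 203.8]), array([214.7, 124.8]), 88.7) [350. 188.]
scene mat 0.96 (array([542.7, 213.7]), array([236.3, 146. ]), -89.3) [351. 188.]
scene mat 0.58 (array([768.3, 160.2]), array([250.8,  89. ]), 70.9) [399. 248.]
```

```bash
python3 -m jog '[{"gripper":0.3,"dx":0,"dy":0,"dz":-0.045,"rx":0,"ry":0,"rz":-2.5},{"gripper":0.3,"dx":0,"dy":0,"dz":-0.085,"rx":0,"ry":0,"rz":-2.5},{"gripper":0.3,"dx":0,"dy":0,"dz":-0.12,"rx":0,"ry":0,"rz":-2.5},{"gripper":0.3,"dx":0,"dy":0,"dz":-0.14,"rx":0,"ry":0,"rz":-2.5},{"gripper":0.3,"dx":0,"dy":0.01,"dz":-0.14,"rx":0,"ry":0,"rz":-2.5},{"gripper":0.3,"dx":0,"dy":0.02,"dz":-0.14,"rx":0,"ry":0,"rz":-2.5},{"gripper":0.3,"dx":0,"dy":0.03,"dz":-0.14,"rx":0,"ry":0,"rz":-2.5},{"gripper":0.3,"dx":0,"dy":0.036,"dz":-0.14,"rx":0,"ry":0,"rz":-2.5},{"gripper":0.3,"dx":0,"dy":0.041,"dz":-0.14,"rx":0,"ry":0,"rz":-2.5},{"gripper":0.3,"dx":0,"dy":0.046,"dz":-0.14,"rx":0,"ry":0,"rz":-2.5}]'>/dev/null
python3 -m jog '[{"gripper":0.3,"dx":0,"dy":0.004,"dz":0,"rx":0,"ry":0,"rz":0},{"gripper":0.3,"dx":0,"dy":0.006,"dz":0,"rx":0,"ry":0,"rz":0},{"gripper":0.3,"dx":0,"dy":0.007,"dz":0,"rx":0,"ry":0,"rz":0},{"gripper":0.3,"dx":0,"dy":0.007,"dz":0,"rx":0,"ry":0,"rz":0}]'; 
python3 -m jog '[{"gripper":0.3,"dx":0,"dy":-0.03,"dz":0,"rx":0,"ry":0,"rz":0},{"gripper":0.0,"dx":0,"dy":-0.08,"dz":0,"rx":0,"ry":0,"rz":0},{"gripper":0.0,"dx":0,"dy":-0.2,"dz":0.18,"rx":0,"ry":0,"rz":0},{"gripper":0.0,"dx":0,"dy":-0.2,"dz":0.18,"rx":0,"ry":0,"rz":0},{"gripper":0.0,"dx":0,"dy":-0.2,"dz":0.18,"rx":0,"ry":0,"rz":0},{"gripper":0.0,"dx":0,"dy":-0.25,"dz":0.18,"rx":0,"ry":0,"rz":0},{"gripper":0.0,"dx":0,"dy":-0.25,"dz":0.18,"rx":0,"ry":0,"rz":0}]'; python3 st.py; python3 pm.py
```

```text
t: 16.35
eef_pos: [0.5445, 0.1032, 0.022]
tool_rot: [0.503, 0.497, 0.503, -0.497]
contact_force: [1.5, -4.0, 3.6]
gripper_width: 0.699
t: 17.05
eef_pos: [0.5442, -0.1434, 0.2017]
tool_rot: [0.503, 0.497, 0.504, -0.496]
contact_force: [1.4, 0.4, -0.6]
gripper_width: 1.001
t 17.05 pos [ 0.5442 -0.1434  0.2017] q [-0.31  0.39  0.59  1.91 -0.27  0.92  0.42] F [ 1.4  0.4 -0.6] g 1.001
x(fingers) [ 0.     0.002 -1.   ] y(jaw) [1.    0.015 0.001]
top plate (array([527.7, 261.6]), array([319.3, 151.4]), -74.9) 2447 0.012
top mat (array([540.4, 211. ]), array([225.3, 136.5]), 89.5) 566 0.0006
top plate 0.57 (array([539.9, 212.3]), array([199.9, 109. ]), -89.3) [199. 210.]
top mat 0.68 (array([540.4, 211.4]), array([232.9, 141.9]), 89.7) [200. 211.]
top mat 0.46 (array([ 530.4, -393.9]), array([68.3, 43.3]), -69.1) [404. 215.]
top former1 0.78 (array([ 526.9, -388.3]), array([55.9, 39.1]), -70.5) [400. 217.]
top former1 0.54 (array([755.1, 164.5]), array([246. ,  88.6]), 65.1) [220. 132.]
scene plate (array([543.4, 213.9]), array([204.4, 112.7]), -89.7) 2373 0.0117
scene mat (array([585. , 187.1]), array([259.1, 122.9]), 58.9) 564 0.0002
scene plate 0.77 (array([544.7, 212.6]), array([202.4, 112.8]), -90.0) [352. 186.]
scene mat 0.85 (array([542.7, 213.4]), array([236.9, 144.8]), 88.9) [351. 186.]
scene former1 0.65 (array([ 637.4, -256.9]), array([62.1, 56.1]), -20.8) [214. 301.]
scene former1 0.61 (array([ 520. , -386.5]), array([64.8, 61.5]), -69.2) [135. 289.]
```

```bash
python3 -m jog '[{"gripper":0,"dx":0.098,"dy":-0.119,"dz":0,"rx":0,"ry":0,"rz":-20},{"gripper":0,"dx":0.098,"dy":-0.119,"dz":0,"rx":0,"ry":0,"rz":-20},{"gripper":0,"dx":0.098,"dy":-0.119,"dz":0,"rx":0,"ry":0,"rz":-20},{"gripper":0,"dx":0.098,"dy":-0.119,"dz":0,"rx":0,"ry":0,"rz":-20},{"gripper":0,"dx":0.098,"dy":-0.119,"dz":0,"rx":0,"ry":0,"rz":-20}]'>/dev/null; python3 st.py
cat > wr.py <<'E'
from h import *; import sys
c=read_camera("wrist");W=world(c);save(sys.argv[1],c["pixels"])
for e in cut_out("wrist","former1"):
    m=e["mask"];p=W[m];p=p[~np.isnan(p[:,0])]
    if len(p)<50: continue
    zt=np.percentile(p[:,2],97); f=p[p[:,2]>zt-0.008]
    A=np.c_[f[:,:2]-f[:,:2].mean(0),np.ones(len(f))];k=np.linalg.lstsq(A,f[:,2],rcond=None)[0]
    f=f[abs(A@k-f[:,2])<.004]
    print(round(e["conf"],2),np.round(e["box"]),len(p),"all",rect(p),"z",np.percentile(p[:,2],[2,50,98]).round(4),"top",rect(f),"plane",k.round(4))
E
python3 wr.py w1;python3 wr.py w1b
```

```text
t 17.95 pos [ 0.6422 -0.2627  0.1984] q [-0.12  0.63  0.64  1.58 -0.42  1.07  0.3 ] F [0.2 0.6 0. ] g 1.001
x(fingers) [-0.003 -0.    -1.   ] y(jaw) [ 0.944 -0.33  -0.002]
0.98 [205. 353.  75.  66.] 3018 all (array([ 516.5, -393.4]), array([63.5, 54.5]), 21.4) z [0.004  0.028  0.0296] top (array([ 526.7, -389.4]), array([54.6, 41.5]), -68.7) plane [-0.0275 -0.0254  0.0279]
0.63 [276. 188.  48.  64.] 3348 all (array([ 642.4, -264.5]), array([59.2, 42.3]), 69.2) z [0.0175 0.0281 0.0295] top (array([ 642.5, -262.8]), array([54.7, 40. ]), 71.6) plane [ 0.0002 -0.0054  0.0281]
0.65 [276. 193.  48.  68.] 3222 all (array([ 642.5, -262.7]), array([54.5, 39.7]), 71.7) z [0.0181 0.0281 0.0296] top (array([ 642.5, -262.7]), array([54.5, 39.7]), 71.7) plane [-0.0047 -0.0045  0.0281]
0.64 [207. 352.  71.  64.] 3001 all (array([ 526.1, -398.1]), array([70.5, 49.1]), -69.3) z [0.0048 0.028  0.0295] top (array([ 526.4, -389.6]), array([55. , 41.7]), -68.6) plane [-0.0291 -0.0249  0.0279]
```

View pics/w1.png

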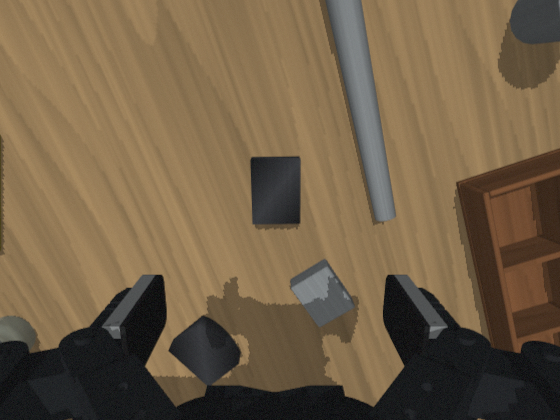

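The wrist view shows block A at pixel (276,190), level, with its flat face up. Its position is (0.6425, -0.2627), top at z 0.028, x axis at -18.3°, and nothing lies on its +y side. Block B is at pixel (205,352). Next I'll tilt the tool 45° about A's x axis and come down over it.

```bash
python3 -m jog '[{"gripper":0.3,"dx":0,"dy":0,"dz":0,"rx":-42.7,"ry":14.3,"rz":0},{"gripper":0.3,"dx":0,"dy":0,"dz":0,"rx":-42.7,"ry":14.3,"rz":0},{"gripper":0.3,"dx":0,"dy":0,"dz":0,"rx":-42.7,"ry":14.3,"rz":0},{"gripper":0.3,"dx":0,"dy":0,"dz":0,"rx":-42.7,"ry":14.3,"rz":0},{"gripper":0.3,"dx":0,"dy":0,"dz":0,"rx":-42.7,"ry":14.3,"rz":0},{"gripper":0.3,"dx":0,"dy":0,"dz":0,"rx":-42.7,"ry":14.3,"rz":0},{"gripper":0.3,"dx":0,"dy":0,"dz":0,"rx":-42.7,"ry":14.3,"rz":0},{"gripper":0.3,"dx":0,"dy":0,"dz":-0.05,"rx":-42.7,"ry":14.3,"rz":0},{"gripper":0.3,"dx":0,"dy":0,"dz":-0.1,"rx":-42.7,"ry":14.3,"rz":0},{"gripper":0.3,"dx":0,"dy":0,"dz":-0.1,"rx":-42.7,"ry":14.3,"rz":0}]'>/dev/null; python3 st.py; python3 - <<'E'
from h import *
for n in["scene"]:
    c=read_camera(n);W=world(c)
    for e in cut_out(n,"former1"):
        p=W[e["mask"]];p=p[p[:,2]>.023]
        if len(p)>30: print(n,round(e["conf"],2),rect(p),len(p))
E
```

```text
t 19.15 pos [ 0.6381 -0.2629  0.095 ] q [-0.56  1.05  0.92  1.64 -0.    0.91 -0.23] F [-0.7  0.2  0.1] g 0.698
x(fingers) [-0.232 -0.666 -0.709] y(jaw) [ 0.944 -0.331  0.001]
scene 0.77 (array([ 529.7, -387.5]), array([55. , 42.7]), -68.9) 408
scene 0.74 (array([ 656.6, -269.1]), array([63.1, 43.1]), 44.4) 248
```

```bash
python3 wr.py w2; python3 st.py
```

```text
0.66 [273. 120. 103. 107.] 9905 all (array([ 642.9, -261.8]), array([56.2, 40.2]), 71.6) z [0.0116 0.028  0.0291] top (array([ 642.9, -261.8]), array([56.2, 40.2]), 71.6) plane [-0.0141 -0.0401  0.0277]
0.59 [193. 251.  88.  50.] 3033 all (array([ 530.5, -366.7]), array([271.7,  80.4]), 63.1) z [0.0021 0.0228 0.0291] top (array([ 526.4, -388.9]), array([54.8, 42.5]), -68.4) plane [0.1243 0.1358 0.0275]
t 19.35 pos [ 0.643  -0.2649  0.1044] q [-0.56  1.04  0.93  1.63  0.    0.91 -0.23] F [ 0.8 -0.3  0.9] g 0.7
x(fingers) [-0.223 -0.671 -0.707] y(jaw) [ 0.944 -0.329  0.015]
```

View pics/w2.png

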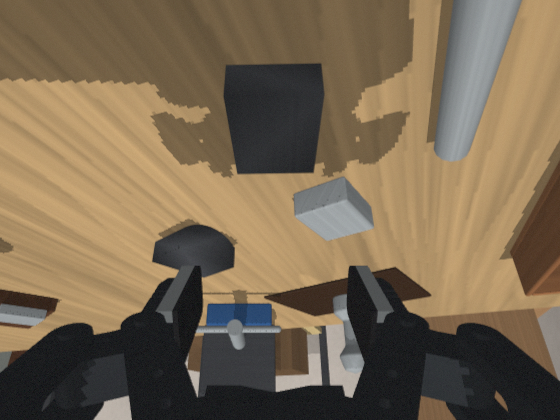

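Block A is still in place at pixel (273,120), and B is rocking at (193,251). Descending.

```bash
python3 -m jog '[{"gripper":0.3,"dx":0,"dy":0.002,"dz":-0.03,"rx":0,"ry":0,"rz":0},{"gripper":0.3,"dx":0,"dy":0.002,"dz":-0.055,"rx":0,"ry":0,"rz":0},{"gripper":0.3,"dx":0,"dy":0.002,"dz":-0.07,"rx":0,"ry":0,"rz":0},{"gripper":0.3,"dx":0,"dy":0.002,"dz":-0.074,"rx":0,"ry":0,"rz":0},{"gripper":0.3,"dx":0,"dy":0.002,"dz":-0.074,"rx":0,"ry":0,"rz":0},{"gripper":0.3,"dx":0,"dy":0.002,"dz":-0.074,"rx":0,"ry":0,"rz":0}]'; python3 st.py
python3 -m jog '[{"gripper":0.3,"dx":0,"dy":0,"dz":0,"rx":0,"ry":0,"rz":0}]'; python3 st.py
```

```text
t: 19.95
eef_pos: [0.643, -0.2614, 0.0281]
tool_rot: [-0.538, -0.315, -0.217, 0.751]
contact_force: [-0.1, -0.1, 0.2]
gripper_width: 0.699
t 19.95 pos [ 0.643  -0.2614  0.0281] q [-0.54  1.14  0.87  1.63 -0.04  0.84 -0.28] F [-0.1 -0.1  0.2] g 0.699
x(fingers) [-0.223 -0.671 -0.707] y(jaw) [ 0.945 -0.327  0.012]
t: 20.05
eef_pos: [0.6428, -0.2612, 0.0277]
tool_rot: [-0.538, -0.315, -0.218, 0.751]
contact_force: [0.3, -0.2, -0.5]
gripper_width: 0.7
t 20.05 pos [ 0.6428 -0.2612  0.0277] q [-0.54  1.14  0.87  1.63 -0.04  0.84 -0.28] F [ 0.3 -0.2 -0.5] g 0.7
x(fingers) [-0.223 -0.671 -0.707] y(jaw) [ 0.945 -0.327  0.012]
```

```bash
python3 -m jog '[{"gripper":0.3,"dx":0,"dy":0,"dz":-0.004,"rx":0,"ry":0,"rz":0},{"gripper":1,"dx":0,"dy":0,"dz":-0.004,"rx":0,"ry":0,"rz":0},{"gripper":1,"dx":0,"dy":0,"dz":-0.004,"rx":0,"ry":0,"rz":0},{"gripper":1,"dx":0,"dy":0,"dz":-0.004,"rx":0,"ry":0,"rz":0},{"gripper":1,"dx":0,"dy":0,"dz":-0.004,"rx":0,"ry":0,"rz":0},{"gripper":1,"dx":0,"dy":0,"dz":-0.004,"rx":0,"ry":0,"rz":0},{"gripper":1,"dx":0,"dy":0,"dz":-0.004,"rx":0,"ry":0,"rz":0},{"gripper":1,"dx":0,"dy":0,"dz":-0.004,"rx":0,"ry":0,"rz":0}]' 80; python3 st.py
python3 -m jog '[{"gripper":1,"dx":0,"dy":0,"dz":0.02,"rx":0,"ry":0,"rz":0},{"gripper":1,"dx":0,"dy":0,"dz":0.04,"rx":0,"ry":0,"rz":0},{"gripper":1,"dx":0,"dy":0,"dz":0.07,"rx":0,"ry":0,"rz":0},{"gripper":1,"dx":0,"dy":0,"dz":0.1,"rx":0,"ry":0,"rz":0},{"gripper":1,"dx":0,"dy":0,"dz":0.13,"rx":0,"ry":0,"rz":0},{"gripper":1,"dx":0,"dy":0,"dz":0.15,"rx":0,"ry":0,"rz":0},{"gripper":1,"dx":0,"dy":0,"dz":0.15,"rx":0,"ry":0,"rz":0}]'; python3 st.py
```

```text
t: 20.85
eef_pos: [0.6424, -0.2607, 0.0224]
tool_rot: [-0.538, -0.314, -0.218, 0.751]
contact_force: [1.0, 1.0, 1.8]
gripper_width: 0.459
t 20.85 pos [ 0.6424 -0.2607  0.0224] q [-0.54  1.15  0.87  1.63 -0.04  0.83 -0.28] F [1.  1.  1.8] g 0.459
x(fingers) [-0.224 -0.671 -0.707] y(jaw) [ 0.945 -0.327  0.01 ]
t: 21.55
eef_pos: [0.643, -0.2618, 0.1763]
tool_rot: [-0.538, -0.316, -0.216, 0.751]
contact_force: [-0.1, 0.8, -4.4]
gripper_width: 0.45
t 21.55 pos [ 0.643  -0.2618  0.1763] q [-0.59  0.95  0.98  1.62  0.04  1.   -0.19] F [-0.1  0.8 -4.4] g 0.45
x(fingers) [-0.221 -0.671 -0.708] y(jaw) [ 0.945 -0.328  0.015]
```

```bash
python3 -m jog '[{"gripper":1,"dx":-0.02,"dy":0.04,"dz":0,"rx":0,"ry":0,"rz":5},{"gripper":1,"dx":-0.04,"dy":0.08,"dz":0,"rx":0,"ry":0,"rz":10},{"gripper":1,"dx":-0.06,"dy":0.12,"dz":0,"rx":0,"ry":0,"rz":15},{"gripper":1,"dx":-0.083,"dy":0.162,"dz":0,"rx":0,"ry":0,"rz":19},{"gripper":1,"dx":-0.083,"dy":0.162,"dz":0,"rx":0,"ry":0,"rz":19}]'>/dev/null; python3 st.py
python3 -m jog '[{"gripper":1,"dx":0,"dy":0,"dz":0,"rx":9,"ry":0,"rz":0},{"gripper":1,"dx":0,"dy":0,"dz":0,"rx":18,"ry":0,"rz":0},{"gripper":1,"dx":0,"dy":0,"dz":0,"rx":27,"ry":0,"rz":0},{"gripper":1,"dx":0,"dy":0,"dz":0,"rx":36,"ry":0,"rz":0},{"gripper":1,"dx":0,"dy":0,"dz":0,"rx":45,"ry":0,"rz":0},{"gripper":1,"dx":0,"dy":0,"dz":0,"rx":54,"ry":0,"rz":0},{"gripper":1,"dx":0,"dy":0,"dz":0,"rx":63,"ry":0,"rz":0},{"gripper":1,"dx":0,"dy":0,"dz":0,"rx":72,"ry":0,"rz":0},{"gripper":1,"dx":0,"dy":0,"dz":0,"rx":81,"ry":0,"rz":0},{"gripper":1,"dx":0,"dy":0,"dz":0,"rx":90,"ry":0,"rz":0}]'>/dev/null
python3 -m jog '[{"gripper":1,"dx":0,"dy":0,"dz":0,"rx":4,"ry":0,"rz":0},{"gripper":1,"dx":0,"dy":0,"dz":0,"rx":4,"ry":0,"rz":0}]'>/dev/null; python3 st.py; python3 - <<'E'
from h import *
c=read_camera("scene");save("s2",c["pixels"][130:350,130:430],2.5)
E
```

```text
t 22.05 pos [ 0.5568 -0.0903  0.1686] q [-1.05  0.81  1.03  1.99  0.15  0.79 -0.25] F [ 2.4 -0.1 -5.2] g 0.457
x(fingers) [ 0.01  -0.705 -0.709] y(jaw) [1.    0.011 0.004]
t 23.25 pos [ 0.5573 -0.1021  0.1689] q [ 0.2   0.64  0.32  1.78 -0.89  1.35  0.96] F [-0.4 -0.4 -4.7] g 0.452
x(fingers) [ 0.006  0.706 -0.709] y(jaw) [ 1.    -0.015 -0.007]
```

View pics/s2.png

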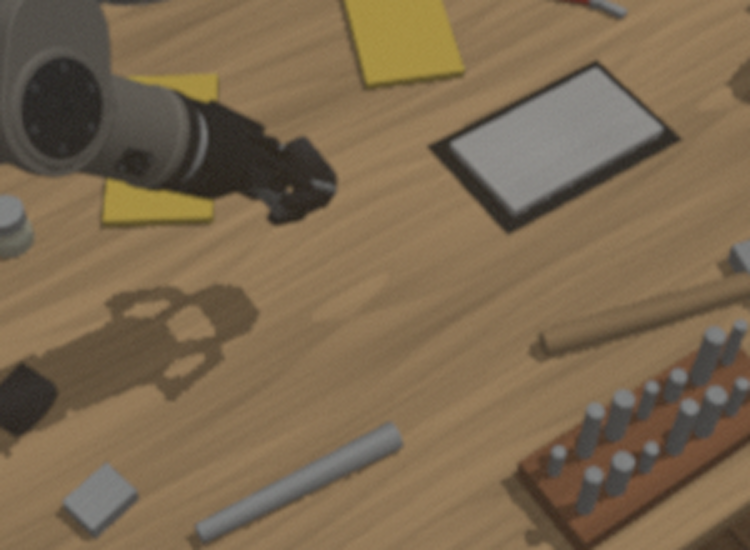

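The picture shows the plate squarely on the mat at crop (560,140), and the block held at (305,180) with its crown towards the mat. Now I'll lower it onto its side.

```bash
python3 -m jog '[{"gripper":1,"dx":0,"dy":0,"dz":-0.04,"rx":0,"ry":0,"rz":0},{"gripper":1,"dx":0,"dy":0,"dz":-0.08,"rx":0,"ry":0,"rz":0},{"gripper":1,"dx":0,"dy":0,"dz":-0.11,"rx":0,"ry":0,"rz":0},{"gripper":1,"dx":0,"dy":0,"dz":-0.125,"rx":0,"ry":0,"rz":0},{"gripper":1,"dx":0,"dy":0,"dz":-0.134,"rx":0,"ry":0,"rz":0},{"gripper":1,"dx":0,"dy":0,"dz":-0.134,"rx":0,"ry":0,"rz":0},{"gripper":1,"dx":0,"dy":0,"dz":-0.134,"rx":0,"ry":0,"rz":0}]'>/dev/null; python3 st.py; python3 -m jog '[{"gripper":1,"dx":0,"dy":0,"dz":-0.002,"rx":0,"ry":0,"rz":0},{"gripper":1,"dx":0,"dy":0,"dz":-0.004,"rx":0,"ry":0,"rz":0},{"gripper":1,"dx":0,"dy":0,"dz":-0.004,"rx":0,"ry":0,"rz":0}]'; python3 st.py
```

```text
t 24.0 pos [ 0.56   -0.099   0.0394] q [ 0.23  0.83  0.26  1.8  -0.97  1.21  1.13] F [ 0.2 -0.5 -3.9] g 0.455
x(fingers) [ 0.007  0.705 -0.709] y(jaw) [ 1.    -0.01   0.001]
t: 24.3
eef_pos: [0.5594, -0.0989, 0.0345]
tool_rot: [0.27, 0.656, 0.65, -0.273]
contact_force: [0.2, 0.3, -3.9]
gripper_width: 0.453
t 24.3 pos [ 0.5594 -0.0989  0.0345] q [ 0.23  0.84  0.26  1.8  -0.98  1.2   1.13] F [ 0.2  0.3 -3.9] g 0.453
x(fingers) [ 0.007  0.706 -0.708] y(jaw) [ 1.    -0.01  -0.001]
```

```bash
python3 -m jog '[{"gripper":1,"dx":0,"dy":0,"dz":-0.002,"rx":0,"ry":0,"rz":0},{"gripper":1,"dx":0,"dy":0,"dz":-0.004,"rx":0,"ry":0,"rz":0},{"gripper":1,"dx":0,"dy":0,"dz":-0.004,"rx":0,"ry":0,"rz":0}]'; python3 -m jog '[{"gripper":1,"dx":0,"dy":0,"dz":-0.001,"rx":0,"ry":0,"rz":0},{"gripper":1,"dx":0,"dy":0,"dz":-0.002,"rx":0,"ry":0,"rz":0},{"gripper":1,"dx":0,"dy":0,"dz":-0.002,"rx":0,"ry":0,"rz":0}]';  python3 - <<'E'
from h import *
c=read_camera("scene");W=world(c)
p=W[(W[...,2]>.035)&(W[...,2]<.06)&(abs(W[...,0]-.56)<.03)&(abs(W[...,1]+.09)<.04)];print(len(p),np.nanmax(p[:,2]) if len(p) else 0)
E
```

```text
t: 24.6
eef_pos: [0.559, -0.0987, 0.0299]
tool_rot: [0.269, 0.656, 0.65, -0.273]
contact_force: [-0.5, 0.8, -4.0]
gripper_width: 0.454
t: 24.9
eef_pos: [0.5591, -0.0988, 0.0281]
tool_rot: [0.269, 0.656, 0.65, -0.273]
contact_force: [-0.2, -0.1, -3.9]
gripper_width: 0.453
264 0.05968858273256428
```

```bash
for i in 1 2; do python3 -m jog '[{"gripper":1,"dx":0,"dy":0,"dz":-0.001,"rx":0,"ry":0,"rz":0},{"gripper":1,"dx":0,"dy":0,"dz":-0.001,"rx":0,"ry":0,"rz":0}]' | sed -n 2p\;4p; done
```

```text
eef_pos: [0.5592, -0.0988, 0.0271]
contact_force: [0.8, -0.5, -4.4]
eef_pos: [0.5592, -0.0988, 0.0266]
contact_force: [-1.5, -1.4, 0.0]
```

```bash
python3 -m jog '[{"gripper":1,"dx":0,"dy":0,"dz":-0.001,"rx":0,"ry":0,"rz":0},{"gripper":0.5,"dx":0,"dy":0,"dz":-0.0005,"rx":0,"ry":0,"rz":0},{"gripper":0.45,"dx":0,"dy":0,"dz":-0.0005,"rx":0,"ry":0,"rz":0},{"gripper":0.4,"dx":0,"dy":0,"dz":-0.0005,"rx":0,"ry":0,"rz":0},{"gripper":0.3,"dx":0,"dy":0,"dz":0,"rx":0,"ry":0,"rz":0},{"gripper":0.3,"dx":0,"dy":0,"dz":0,"rx":0,"ry":0,"rz":0},{"gripper":0.3,"dx":0,"dy":-0.02,"dz":0.02,"rx":0,"ry":0,"rz":0},{"gripper":0.3,"dx":0,"dy":-0.05,"dz":0.05,"rx":0,"ry":0,"rz":0},{"gripper":0.3,"dx":0,"dy":-0.08,"dz":0.08,"rx":0,"ry":0,"rz":0},{"gripper":0.3,"dx":0,"dy":-0.08,"dz":0.13,"rx":0,"ry":0,"rz":0}]'; python3 st.py; python3 wr.py w3
cat > blk.py <<'E'
from h import *; import sys
# points of whatever stands near (x,y) in scene/top/wrist views, z above zmin
x,y,r,z0,z1=map(float,sys.argv[1:6])
for n in sys.argv[6:]:
    c=read_camera(n);W=world(c);I=c["pixels"].max(2)
    p=W[(abs(W[...,0]-x)<r)&(abs(W[...,1]-y)<r)&(W[...,2]>z0)&(W[...,2]<z1)&(I<110)]
    if len(p)>20: print(n,len(p),rect(p),"z",np.percentile(p[:,2],[2,50,98]).round(4))
E
python3 blk.py .56 -.1 .06 .045 .065 scene top wrist
```

```text
t: 26.35
eef_pos: [0.5575, -0.1832, 0.155]
tool_rot: [0.268, 0.657, 0.648, -0.276]
contact_force: [0.8, 0.2, -0.0]
gripper_width: 0.701
t 26.35 pos [ 0.5575 -0.1832  0.155 ] q [ 0.29  0.72  0.35  1.68 -0.85  1.43  1.02] F [ 0.8  0.2 -0. ] g 0.701
x(fingers) [ 0.007  0.704 -0.71 ] y(jaw) [ 1.    -0.015 -0.006]
0.61 [276. 236.  55.  51.] 2739 all (array([559.3, -82.6]), array([51.4, 47.8]), 88.1) z [0.0001 0.0499 0.0547] top (array([558.4, -97.2]), array([39.6, 21.2]), -0.8) plane [0.0051 0.0805 0.0531]
scene 152 (array([562. , -94.6]), array([42.5, 23.6]), 1.2) z [0.0467 0.053  0.0567]
top 115 (array([558.1, -93.4]), array([39.1, 22.9]), -0.2) z [0.0463 0.0538 0.0584]
wrist 1542 (array([558.3, -95.7]), array([39.9, 24.5]), 0.3) z [0.0457 0.0536 0.0549]
```

View pics/w3.png

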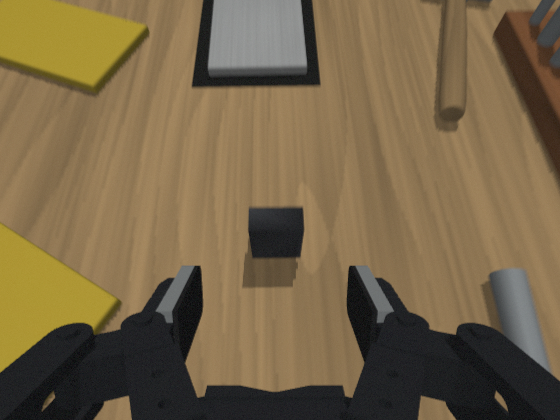

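The block stands on its side at wrist pixel (276,235), measured 54 mm high, with its flat face towards -y at about y = -0.107. Now I'll regrasp from the +y side.

```bash
python3 -m jog '[{"gripper":0.3,"dx":0.001,"dy":0.02,"dz":0.04,"rx":-9,"ry":0,"rz":0},{"gripper":0.3,"dx":0.001,"dy":0.04,"dz":0.05,"rx":-18,"ry":0,"rz":0},{"gripper":0.3,"dx":0.001,"dy":0.06,"dz":0.05,"rx":-27,"ry":0,"rz":0},{"gripper":0.3,"dx":0.001,"dy":0.09,"dz":0.05,"rx":-36,"ry":0,"rz":0},{"gripper":0.3,"dx":0.001,"dy":0.12,"dz":0.05,"rx":-45,"ry":0,"rz":0},{"gripper":0.3,"dx":0.001,"dy":0.15,"dz":0.05,"rx":-54,"ry":0,"rz":0},{"gripper":0.3,"dx":0.001,"dy":0.17,"dz":0.05,"rx":-63,"ry":0,"rz":0},{"gripper":0.3,"dx":0.001,"dy":0.199,"dz":0.04,"rx":-72,"ry":0,"rz":0},{"gripper":0.3,"dx":0.001,"dy":0.199,"dz":0.0,"rx":-81,"ry":0,"rz":0},{"gripper":0.3,"dx":0.001,"dy":0.199,"dz":-0.025,"rx":-90,"ry":0,"rz":0}]'>/dev/null
python3 -m jog '[{"gripper":0.3,"dx":0,"dy":0,"dz":0,"rx":-4,"ry":0,"rz":0},{"gripper":0.3,"dx":0,"dy":0,"dz":0,"rx":-4,"ry":0,"rz":0}]'>/dev/null; python3 st.py;python3 blk.py .56 -.1 .06 .045 .065 scene wrist
```

```text
t 27.8 pos [0.5585 0.0231 0.1273] q [-1.06  0.79  0.78  1.91  0.23  0.93 -0.53] F [0.3 0.4 1. ] g 0.7
x(fingers) [ 0.006 -0.695 -0.719] y(jaw) [1.    0.005 0.003]
scene 156 (array([561.2, -94.8]), array([43.8, 24. ]), -2.7) z [0.0457 0.0531 0.058 ]
wrist 1335 (array([558.1, -93.9]), array([39.8, 25.9]), -0.8) z [0.0454 0.0527 0.055 ]
```

```bash
python3 -m jog '[{"gripper":0.3,"dx":0,"dy":-0.03,"dz":-0.028,"rx":0,"ry":0,"rz":0},{"gripper":0.3,"dx":0,"dy":-0.06,"dz":-0.056,"rx":0,"ry":0,"rz":0},{"gripper":0.3,"dx":0,"dy":-0.085,"dz":-0.079,"rx":0,"ry":0,"rz":0},{"gripper":0.3,"dx":0,"dy":-0.1,"dz":-0.093,"rx":0,"ry":0,"rz":0},{"gripper":0.3,"dx":0,"dy":-0.107,"dz":-0.099,"rx":0,"ry":0,"rz":0},{"gripper":0.3,"dx":0,"dy":-0.107,"dz":-0.099,"rx":0,"ry":0,"rz":0},{"gripper":0.3,"dx":0,"dy":-0.107,"dz":-0.099,"rx":0,"ry":0,"rz":0}]'>/dev/null;python3 st.py
```

```text
t 28.6 pos [ 0.5611 -0.0864  0.0332] q [-0.87  0.94  0.75  1.99  0.25  0.63 -0.52] F [ 0.9  0.5 -0.4] g 0.698
x(fingers) [ 0.007 -0.69  -0.724] y(jaw) [ 1.    -0.002  0.012]
```

```bash
python3 -m jog '[{"gripper":0.3,"dx":-0.002,"dy":0.002,"dz":-0.005,"rx":0,"ry":0,"rz":0},{"gripper":0.3,"dx":-0.002,"dy":0.002,"dz":-0.005,"rx":0,"ry":0,"rz":0},{"gripper":1,"dx":-0.002,"dy":0.002,"dz":-0.005,"rx":0,"ry":0,"rz":0},{"gripper":1,"dx":-0.002,"dy":0.002,"dz":-0.005,"rx":0,"ry":0,"rz":0},{"gripper":1,"dx":-0.002,"dy":0.002,"dz":-0.005,"rx":0,"ry":0,"rz":0},{"gripper":1,"dx":-0.002,"dy":0.002,"dz":-0.005,"rx":0,"ry":0,"rz":0},{"gripper":1,"dx":-0.002,"dy":0.002,"dz":-0.005,"rx":0,"ry":0,"rz":0},{"gripper":1,"dx":-0.002,"dy":0.002,"dz":-0.005,"rx":0,"ry":0,"rz":0},{"gripper":1,"dx":-0.002,"dy":0.002,"dz":-0.005,"rx":0,"ry":0,"rz":0}]' 80;python3 st.py
python3 -m jog '[{"gripper":1,"dx":0,"dy":0,"dz":0.02,"rx":0,"ry":0,"rz":0},{"gripper":1,"dx":0,"dy":0,"dz":0.05,"rx":0,"ry":0,"rz":0},{"gripper":1,"dx":0,"dy":0,"dz":0.08,"rx":0,"ry":0,"rz":0},{"gripper":1,"dx":0,"dy":0,"dz":0.11,"rx":0,"ry":0,"rz":0},{"gripper":1,"dx":0,"dy":0,"dz":0.13,"rx":0,"ry":0,"rz":0},{"gripper":1,"dx":0,"dy":0,"dz":0.13,"rx":0,"ry":0,"rz":0}]'>/dev/null; python3 st.py
```

```text
t: 29.5
eef_pos: [0.5586, -0.0841, 0.0276]
tool_rot: [0.651, 0.281, 0.274, -0.649]
contact_force: [-0.6, 4.1, 6.1]
gripper_width: 0.453
t 29.5 pos [ 0.5586 -0.0841  0.0276] q [-0.88  0.95  0.74  1.99  0.24  0.62 -0.53] F [-0.6  4.1  6.1] g 0.453
x(fingers) [ 0.007 -0.691 -0.723] y(jaw) [ 1.    -0.001  0.01 ]
t 30.1 pos [ 0.559  -0.0847  0.1587] q [-0.95  0.72  0.86  1.98  0.31  0.82 -0.43] F [ 1.1  0.1 -3.9] g 0.454
x(fingers) [ 0.008 -0.69  -0.724] y(jaw) [ 1.    -0.002  0.013]
```

```bash
python3 -m jog '[{"gripper":1,"dx":-0.002,"dy":0.03,"dz":0.01,"rx":8,"ry":0,"rz":0},{"gripper":1,"dx":-0.004,"dy":0.06,"dz":0.01,"rx":16,"ry":0,"rz":0},{"gripper":1,"dx":-0.006,"dy":0.1,"dz":0.01,"rx":24,"ry":0,"rz":0},{"gripper":1,"dx":-0.008,"dy":0.14,"dz":0.01,"rx":32,"ry":0,"rz":0},{"gripper":1,"dx":-0.01,"dy":0.18,"dz":0.01,"rx":40,"ry":0,"rz":0},{"gripper":1,"dx":-0.012,"dy":0.22,"dz":0.01,"rx":48,"ry":0,"rz":0},{"gripper":1,"dx":-0.014,"dy":0.26,"dz":0.01,"rx":56,"ry":0,"rz":0},{"gripper":1,"dx":-0.016,"dy":0.3,"dz":0.01,"rx":64,"ry":0,"rz":0},{"gripper":1,"dx":-0.017,"dy":0.33,"dz":0.01,"rx":72,"ry":0,"rz":0},{"gripper":1,"dx":-0.017,"dy":0.348,"dz":0.01,"rx":80,"ry":0,"rz":0}]'>/dev/null
python3 -m jog '[{"gripper":1,"dx":0,"dy":0,"dz":-0.02,"rx":8,"ry":0,"rz":0},{"gripper":1,"dx":0,"dy":0,"dz":-0.05,"rx":10,"ry":0,"rz":0},{"gripper":1,"dx":0,"dy":0,"dz":-0.08,"rx":10,"ry":0,"rz":0},{"gripper":1,"dx":0,"dy":0,"dz":-0.08,"rx":10,"ry":0,"rz":0},{"gripper":1,"dx":0,"dy":0,"dz":-0.08,"rx":10,"ry":0,"rz":0}]'>/dev/null; python3 st.py; python3 - <<'E'
from h import *
c=read_camera("scene");save("s3",c["pixels"][100:260,250:470],3.5)
E
```

```text
t 31.6 pos [0.5404 0.2629 0.086 ] q [-0.15  0.64 -0.04  2.03 -1.29  0.8   0.9 ] F [ 0.5 -0.1 -3.5] g 0.454
x(fingers) [ 0.004  0.722 -0.692] y(jaw) [ 1.    -0.01  -0.005]
```

View pics/s3.png

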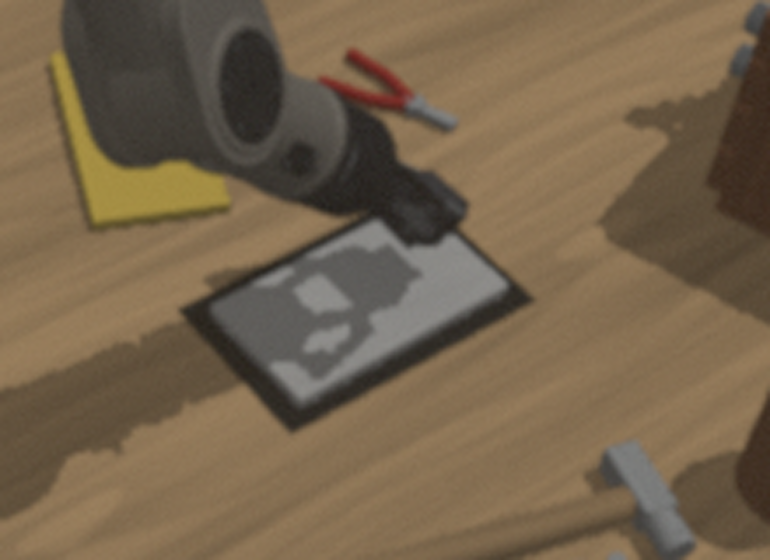

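The block is held with its crown up at crop (430,205) over the plate. Joint 5 is close to its limit here, so I'll set this block nearer the plate's middle, at y ≈ 0.225.

```bash
python3 -m jog '[{"gripper":1,"dx":0.001,"dy":-0.02,"dz":0,"rx":0,"ry":0,"rz":0},{"gripper":1,"dx":0.001,"dy":-0.038,"dz":-0.01,"rx":0,"ry":0,"rz":0},{"gripper":1,"dx":0.001,"dy":-0.038,"dz":-0.025,"rx":0,"ry":0,"rz":0},{"gripper":1,"dx":0.001,"dy":-0.038,"dz":-0.037,"rx":0,"ry":0,"rz":0},{"gripper":1,"dx":0.001,"dy":-0.038,"dz":-0.042,"rx":0,"ry":0,"rz":0},{"gripper":1,"dx":0.001,"dy":-0.038,"dz":-0.042,"rx":0,"ry":0,"rz":0},{"gripper":1,"dx":0.001,"dy":-0.038,"dz":-0.042,"rx":0,"ry":0,"rz":0}]'>/dev/null; python3 st.py
for i in 1 2 3; do python3 -m jog '[{"gripper":1,"dx":0,"dy":0,"dz":-0.001,"rx":0,"ry":0,"rz":0},{"gripper":1,"dx":0,"dy":0,"dz":-0.0015,"rx":0,"ry":0,"rz":0}]' | sed -n 2p\;4p; done; python3 st.py
```

```text
t 32.35 pos [0.5424 0.2257 0.0458] q [-0.08  0.72 -0.05  2.03 -1.3   0.8   1.01] F [ 1.1  0.6 -2.8] g 0.45
x(fingers) [ 0.006  0.723 -0.691] y(jaw) [ 1.    -0.009 -0.001]
eef_pos: [0.5424, 0.2254, 0.0441]
contact_force: [0.5, -0.2, -3.4]
eef_pos: [0.5422, 0.2252, 0.0422]
contact_force: [-0.6, 0.1, -4.8]
eef_pos: [0.5421, 0.2252, 0.0406]
contact_force: [0.6, -0.2, -4.7]
t 32.95 pos [0.5421 0.2252 0.0406] q [-0.07  0.73 -0.06  2.03 -1.3   0.8   1.02] F [ 0.6 -0.2 -4.7] g 0.457
x(fingers) [ 0.006  0.723 -0.691] y(jaw) [ 1.    -0.01  -0.002]
```

```bash
python3 -m jog '[{"gripper":1,"dx":0,"dy":0,"dz":-0.0015,"rx":0,"ry":0,"rz":0},{"gripper":1,"dx":0,"dy":0,"dz":-0.003,"rx":0,"ry":0,"rz":0},{"gripper":1,"dx":0,"dy":0,"dz":-0.004,"rx":0,"ry":0,"rz":0},{"gripper":1,"dx":0,"dy":0,"dz":-0.004,"rx":0,"ry":0,"rz":0}]' | sed -n 2p\;4p; for i in 1 2 3; do python3 -m jog '[{"gripper":1,"dx":0,"dy":0,"dz":-0.001,"rx":0,"ry":0,"rz":0},{"gripper":1,"dx":0,"dy":0,"dz":-0.001,"rx":0,"ry":0,"rz":0}]' | sed -n 2p\;4p; done; python3 st.py
```

```text
eef_pos: [0.5421, 0.2252, 0.0365]
contact_force: [-0.5, -0.0, -4.6]
eef_pos: [0.5422, 0.2252, 0.0356]
contact_force: [-0.0, -0.1, -4.9]
eef_pos: [0.5421, 0.2252, 0.0346]
contact_force: [-0.3, 0.5, -4.3]
eef_pos: [0.5422, 0.2252, 0.0336]
contact_force: [-0.2, 0.0, -3.3]
t 33.95 pos [0.5422 0.2252 0.0336] q [-0.07  0.74 -0.07  2.03 -1.31  0.79  1.04] F [-0.2  0.  -3.3] g 0.451
x(fingers) [ 0.006  0.723 -0.691] y(jaw) [ 1.    -0.01  -0.002]
```

```bash
python3 -m jog '[{"gripper":1,"dx":0,"dy":0,"dz":-0.001,"rx":0,"ry":0,"rz":0},{"gripper":1,"dx":0,"dy":0,"dz":-0.001,"rx":0,"ry":0,"rz":0}]' | sed -n 2p\;4p
python3 -m jog '[{"gripper":0.52,"dx":0,"dy":0,"dz":0,"rx":0,"ry":0,"rz":0},{"gripper":0.48,"dx":0,"dy":0,"dz":0,"rx":0,"ry":0,"rz":0},{"gripper":0.4,"dx":0,"dy":0,"dz":0,"rx":0,"ry":0,"rz":0},{"gripper":0.3,"dx":0,"dy":0,"dz":0,"rx":0,"ry":0,"rz":0},{"gripper":0.3,"dx":0,"dy":0,"dz":0,"rx":0,"ry":0,"rz":0},{"gripper":0.3,"dx":0,"dy":-0.02,"dz":0.02,"rx":0,"ry":0,"rz":0},{"gripper":0.3,"dx":0,"dy":-0.05,"dz":0.05,"rx":0,"ry":0,"rz":0},{"gripper":0.3,"dx":0,"dy":-0.08,"dz":0.08,"rx":0,"ry":0,"rz":0},{"gripper":0.3,"dx":0,"dy":-0.11,"dz":0.11,"rx":0,"ry":0,"rz":0},{"gripper":0.3,"dx":0,"dy":-0.14,"dz":0.14,"rx":0,"ry":0,"rz":0}]'; python3 st.py; python3 wr.py w4; python3 blk.py .542 .225 .06 .025 .06 scene top wrist; python3 pm.py | grep -v former; python3 wr.py w4b
```

```text
eef_pos: [0.5422, 0.2253, 0.0335]
contact_force: [-2.0, -3.3, 4.4]
t: 35.15
eef_pos: [0.5418, 0.0841, 0.174]
tool_rot: [0.262, 0.659, 0.653, -0.265]
contact_force: [0.2, 0.3, -0.2]
gripper_width: 0.697
t 35.15 pos [0.5418 0.0841 0.174 ] q [ 0.06  0.51  0.1   1.98 -1.    1.1   0.83] F [ 0.2  0.3 -0.2] g 0.697
x(fingers) [ 0.006  0.722 -0.691] y(jaw) [ 1.    -0.01  -0.002]
0.67 [274. 201.  47.  62.] 2683 all (array([542.3, 229.9]), array([69.8, 41.4]), 89.8) z [0.0139 0.0365 0.0403] top (array([541.4, 219.8]), array([47.1, 39.7]), -89.7) plane [-0.0015  0.0508  0.0373]
scene 296 (array([545.3, 223.1]), array([57.2, 46.4]), 87.5) z [0.0256 0.0361 0.0428]
top 245 (array([540.3, 222.7]), array([52.4, 38.8]), -89.7) z [0.0272 0.0368 0.0431]
wrist 2409 (array([541.5, 222.8]), array([55.1, 39.8]), 89.7) z [0.0271 0.0371 0.0404]
top plate (array([526.1, 261.7]), array([322.5, 156.3]), -73.1) 2145 0.0119
top mat (array([540. , 211.3]), array([225.1, 136.1]), 89.5) 455 0.0007
top plate 0.74 (array([542.8, 207.2]), array([217.7, 114.4]), -89.5) [199. 209.]
scene plate (array([543.3, 213.9]), array([201.6, 113.9]), -89.7) 1989 0.0117
scene mat (array([584.8, 186.2]), array([257.3, 122.3]), 59.1) 578 0.0003
scene plate 0.74 (array([544.4, 212.7]), array([202.3, 114.9]), -89.9) [353. 187.]
scene mat 0.91 (array([542.7, 193.2]), array([277.2, 149.6]), 89.9) [354. 189.]
0.86 [275. 203.  48.  60.] 2722 all (array([542.6, 229.4]), array([69.4, 42.1]), 89.7) z [0.0142 0.0365 0.0403] top (array([541.5, 220.1]), array([45.9, 40. ]), 89.8) plane [0.0008 0.0482 0.0373]
```

View pics/w4.png

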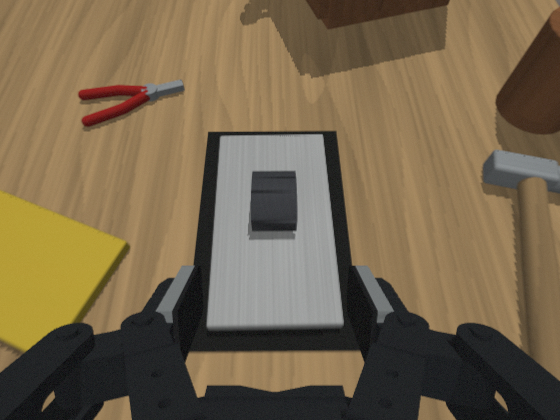

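Block 1 sits crown up on the plate at pixel (274,200), measured at (0.5415, 0.223) with its top at 0.040. Next is block B.

```bash
python3 -m jog '[{"gripper":0.3,"dx":0,"dy":-0.03,"dz":0.03,"rx":-8,"ry":0,"rz":0},{"gripper":0.3,"dx":0,"dy":-0.08,"dz":0.03,"rx":-16,"ry":0,"rz":0},{"gripper":0.3,"dx":0,"dy":-0.13,"dz":0.03,"rx":-24,"ry":0,"rz":0},{"gripper":0.3,"dx":0,"dy":-0.17,"dz":0.03,"rx":-32,"ry":0,"rz":0},{"gripper":0.3,"dx":0,"dy":-0.22,"dz":0.03,"rx":-40,"ry":0,"rz":0},{"gripper":0.3,"dx":-0.005,"dy":-0.27,"dz":0.03,"rx":-46,"ry":0,"rz":0},{"gripper":0.3,"dx":-0.01,"dy":-0.32,"dz":0.03,"rx":-46,"ry":0,"rz":0},{"gripper":0.3,"dx":-0.015,"dy":-0.37,"dz":0.03,"rx":-46,"ry":0,"rz":0},{"gripper":0.3,"dx":-0.015,"dy":-0.42,"dz":0.03,"rx":-46,"ry":0,"rz":0},{"gripper":0.3,"dx":-0.015,"dy":-0.45,"dz":0.03,"rx":-46,"ry":0,"rz":0}]'>/dev/null
python3 -m jog '[{"gripper":0.3,"dx":0,"dy":-0.02,"dz":0,"rx":0,"ry":0,"rz":8},{"gripper":0.3,"dx":0,"dy":-0.02,"dz":0,"rx":0,"ry":0,"rz":16},{"gripper":0.3,"dx":0,"dy":-0.02,"dz":0,"rx":0,"ry":0,"rz":22},{"gripper":0.3,"dx":0,"dy":-0.02,"dz":0,"rx":0,"ry":0,"rz":22},{"gripper":0.3,"dx":0,"dy":-0.02,"dz":0,"rx":0,"ry":0,"rz":22}]'>/dev/null; python3 st.py; python3 wr.py w5; python3 wr.py w5b
```

```text
t 37.4 pos [ 0.5271 -0.3846  0.2026] q [ 0.27  0.51  0.38  1.68 -0.22  1.    1.1 ] F [-0.2 -0.6 -0.1] g 0.697
x(fingers) [ 0.004  0.007 -1.   ] y(jaw) [0.931 0.365 0.006]
0.62 [272. 198.  51.  70.] 3157 all (array([ 526.8, -389.9]), array([54.6, 40. ]), -68.4) z [0.0172 0.028  0.0295] top (array([ 526.8, -390. ]), array([54.6, 39.9]), -68.3) plane [ 0.0008 -0.0087  0.028 ]
0.73 [273. 199.  51.  65.] 3197 all (array([ 527.9, -391.5]), array([58.3, 44.3]), -68.5) z [0.0162 0.0281 0.0295] top (array([ 526.7, -389.8]), array([54.4, 40. ]), -68.4) plane [ 0.0007 -0.0076  0.028 ]
```

```bash
python3 -m jog '[{"gripper":0.3,"dx":0,"dy":-0.005,"dz":0,"rx":-41.9,"ry":-16.4,"rz":0},{"gripper":0.3,"dx":0,"dy":-0.005,"dz":0,"rx":-41.9,"ry":-16.4,"rz":0},{"gripper":0.3,"dx":0,"dy":-0.005,"dz":0,"rx":-41.9,"ry":-16.4,"rz":0},{"gripper":0.3,"dx":0,"dy":-0.005,"dz":0,"rx":-41.9,"ry":-16.4,"rz":0},{"gripper":0.3,"dx":0,"dy":-0.005,"dz":0,"rx":-41.9,"ry":-16.4,"rz":0},{"gripper":0.3,"dx":0,"dy":-0.005,"dz":0,"rx":-41.9,"ry":-16.4,"rz":0},{"gripper":0.3,"dx":0,"dy":-0.005,"dz":-0.05,"rx":-41.9,"ry":-16.4,"rz":0},{"gripper":0.3,"dx":0,"dy":-0.005,"dz":-0.1,"rx":-41.9,"ry":-16.4,"rz":0},{"gripper":0.3,"dx":0,"dy":-0.005,"dz":-0.13,"rx":-41.9,"ry":-16.4,"rz":0},{"gripper":0.3,"dx":0,"dy":-0.005,"dz":-0.13,"rx":-41.9,"ry":-16.4,"rz":0}]'>/dev/null
python3 -m jog '[{"gripper":0.3,"dx":0,"dy":0,"dz":0,"rx":0,"ry":0,"rz":0},{"gripper":0.3,"dx":0,"dy":0,"dz":0,"rx":0,"ry":0,"rz":0}]'>/dev/null; python3 st.py; python3 wr.py w6
```

```text
t 38.8 pos [ 0.5206 -0.4004  0.1566] q [-0.35  0.6   0.82  2.18  1.4   0.2  -0.71] F [ 0.  -0.5  0.8] g 0.698
x(fingers) [ 0.235 -0.667 -0.707] y(jaw) [ 0.936  0.351 -0.021]
0.72 [304.  46.  92.  90.] 7137 all (array([ 527.4, -394.7]), array([65.7, 42.4]), -68.5) z [0.0269 0.0282 0.0294] top (array([ 526.6, -389.5]), array([55.5, 39.9]), -68.3) plane [ 0.0007 -0.0033  0.0282]
```

The 45° tilt at block B hits joint 6's limit. I'll grip it vertically instead, carry it to the clear spot with yaw 0, and do the turn there.

```bash
python3 -m jog '[{"gripper":0.3,"dx":0.006,"dy":0.01,"dz":0.04,"rx":41.9,"ry":16.4,"rz":0},{"gripper":0.3,"dx":0.006,"dy":0.01,"dz":0.04,"rx":41.9,"ry":16.4,"rz":0},{"gripper":0.3,"dx":0.006,"dy":0.01,"dz":0.04,"rx":41.9,"ry":16.4,"rz":0},{"gripper":0.3,"dx":0.006,"dy":0.01,"dz":0.04,"rx":41.9,"ry":16.4,"rz":0},{"gripper":0.3,"dx":0.006,"dy":0.01,"dz":0.04,"rx":41.9,"ry":16.4,"rz":0},{"gripper":0.3,"dx":0.006,"dy":0.01,"dz":0.04,"rx":41.9,"ry":16.4,"rz":0},{"gripper":0.3,"dx":0.006,"dy":0.01,"dz":0,"rx":41.9,"ry":16.4,"rz":0},{"gripper":0.3,"dx":0.006,"dy":0.01,"dz":0,"rx":41.9,"ry":16.4,"rz":0}]'>/dev/null; python3 st.py; python3 wr.py w7
```

```text
t 39.7 pos [ 0.5258 -0.3882  0.1544] q [ 0.54  0.55 -0.01  1.68  0.02  0.94  0.9 ] F [-0.3  0.2 -2.1] g 0.7
x(fingers) [-0.023 -0.    -1.   ] y(jaw) [ 0.928  0.371 -0.021]
0.68 [282. 209.  59.  78.] 4340 all (array([ 526.8, -389.8]), array([54.6, 39.9]), -68.5) z [0.0183 0.028  0.0294] top (array([ 526.8, -389.8]), array([54.5, 39.9]), -68.5) plane [ 0.0019 -0.0088  0.028 ]
```

```bash
python3 -m jog '[{"gripper":0.3,"dx":0.001,"dy":-0.002,"dz":-0.03,"rx":0,"ry":-1.3,"rz":0},{"gripper":0.3,"dx":0.001,"dy":-0.002,"dz":-0.07,"rx":0,"ry":-1.3,"rz":0},{"gripper":0.3,"dx":0.001,"dy":-0.002,"dz":-0.1,"rx":0,"ry":-1.3,"rz":0},{"gripper":0.3,"dx":0.001,"dy":-0.002,"dz":-0.12,"rx":0,"ry":-1.3,"rz":0},{"gripper":0.3,"dx":0.001,"dy":-0.002,"dz":-0.128,"rx":0,"ry":-1.3,"rz":0},{"gripper":0.3,"dx":0.001,"dy":-0.002,"dz":-0.132,"rx":0,"ry":-1.3,"rz":0},{"gripper":0.3,"dx":0.001,"dy":-0.002,"dz":-0.132,"rx":0,"ry":-1.3,"rz":0},{"gripper":0.3,"dx":0.001,"dy":-0.002,"dz":-0.132,"rx":0,"ry":-1.3,"rz":0}]'>/dev/null; python3 st.py
python3 -m jog '[{"gripper":1,"dx":0,"dy":0,"dz":0,"rx":0,"ry":0,"rz":0},{"gripper":1,"dx":0,"dy":0,"dz":0,"rx":0,"ry":0,"rz":0},{"gripper":1,"dx":0,"dy":0,"dz":0,"rx":0,"ry":0,"rz":0},{"gripper":1,"dx":0,"dy":0,"dz":0,"rx":0,"ry":0,"rz":0},{"gripper":1,"dx":0,"dy":0,"dz":0,"rx":0,"ry":0,"rz":0},{"gripper":1,"dx":0,"dy":0,"dz":0,"rx":0,"ry":0,"rz":0},{"gripper":1,"dx":0,"dy":0,"dz":0.02,"rx":0,"ry":0,"rz":0},{"gripper":1,"dx":0,"dy":0,"dz":0.04,"rx":0,"ry":0,"rz":0},{"gripper":1,"dx":0,"dy":0,"dz":0.06,"rx":0,"ry":0,"rz":0},{"gripper":1,"dx":0,"dy":0,"dz":0.08,"rx":0,"ry":0,"rz":0}]' 80; python3 st.py
```

```text
t 40.6 pos [ 0.5287 -0.3927  0.0258] q [ 0.55  0.71 -0.02  1.75  0.03  0.68  0.89] F [0.5 0.5 0.5] g 0.701
x(fingers) [ 0.004 -0.014 -1.   ] y(jaw) [ 0.929  0.369 -0.002]
t: 41.6
eef_pos: [0.5271, -0.3922, 0.1048]
tool_rot: [0.587, 0.394, 0.582, -0.401]
contact_force: [1.3, -0.4, -3.7]
gripper_width: 0.45
t 41.6 pos [ 0.5271 -0.3922  0.1048] q [ 0.55  0.6  -0.02  1.72  0.02  0.82  0.9 ] F [ 1.3 -0.4 -3.7] g 0.45
x(fingers) [ 0.001 -0.011 -1.   ] y(jaw) [ 0.93   0.368 -0.004]
```

```bash
python3 -m jog '[{"gripper":1,"dx":0.004,"dy":0.03,"dz":0.01,"rx":0,"ry":0,"rz":-4},{"gripper":1,"dx":0.008,"dy":0.07,"dz":0.01,"rx":0,"ry":0,"rz":-8},{"gripper":1,"dx":0.012,"dy":0.11,"dz":0.01,"rx":0,"ry":0,"rz":-12},{"gripper":1,"dx":0.018,"dy":0.15,"dz":0.01,"rx":0,"ry":0,"rz":-16},{"gripper":1,"dx":0.022,"dy":0.19,"dz":0.01,"rx":0,"ry":0,"rz":-20},{"gripper":1,"dx":0.026,"dy":0.23,"dz":0.01,"rx":0,"ry":0,"rz":-21.6},{"gripper":1,"dx":0.03,"dy":0.265,"dz":0.01,"rx":0,"ry":0,"rz":-21.6},{"gripper":1,"dx":0.033,"dy":0.292,"dz":0,"rx":0,"ry":0,"rz":-21.6},{"gripper":1,"dx":0.033,"dy":0.292,"dz":-0.03,"rx":0,"ry":0,"rz":-21.6},{"gripper":1,"dx":0.033,"dy":0.292,"dz":-0.055,"rx":0,"ry":0,"rz":-21.6}]' >/dev/null
python3 -m jog '[{"gripper":1,"dx":0,"dy":0,"dz":-0.01,"rx":0,"ry":0,"rz":0},{"gripper":1,"dx":0,"dy":0,"dz":-0.016,"rx":0,"ry":0,"rz":0},{"gripper":1,"dx":0,"dy":0,"dz":-0.02,"rx":0,"ry":0,"rz":0},{"gripper":1,"dx":0,"dy":0,"dz":-0.02,"rx":0,"ry":0,"rz":0}]'>/dev/null; python3 st.py; for i in 1 2 3; do python3 -m jog '[{"gripper":1,"dx":0,"dy":0,"dz":-0.001,"rx":0,"ry":0,"rz":0},{"gripper":1,"dx":0,"dy":0,"dz":-0.001,"rx":0,"ry":0,"rz":0}]' | sed -n 2p\;4p; done
```

```text
t 43.0 pos [ 0.561  -0.1007  0.0297] q [ 0.03  0.6   0.04  1.96 -0.02  0.58  0.08] F [-0.6 -0.6 -2.2] g 0.448
x(fingers) [-0.002 -0.012 -1.   ] y(jaw) [ 1.    -0.    -0.002]
eef_pos: [0.5611, -0.1005, 0.029]
contact_force: [-0.6, 0.2, -3.1]
eef_pos: [0.5608, -0.1003, 0.0275]
contact_force: [-0.6, -0.0, -2.7]
eef_pos: [0.5606, -0.1003, 0.0262]
contact_force: [0.5, -0.5, -3.8]
```

```bash
for i in 1 2; do python3 -m jog '[{"gripper":1,"dx":0,"dy":0,"dz":-0.001,"rx":0,"ry":0,"rz":0},{"gripper":1,"dx":0,"dy":0,"dz":-0.001,"rx":0,"ry":0,"rz":0}]' | sed -n 2p\;4p; done
python3 -m jog '[{"gripper":0.52,"dx":0,"dy":0,"dz":0,"rx":0,"ry":0,"rz":0},{"gripper":0.48,"dx":0,"dy":0,"dz":0,"rx":0,"ry":0,"rz":0},{"gripper":0.4,"dx":0,"dy":0,"dz":0,"rx":0,"ry":0,"rz":0},{"gripper":0.3,"dx":0,"dy":0,"dz":0,"rx":0,"ry":0,"rz":0},{"gripper":0.3,"dx":0,"dy":0,"dz":0,"rx":0,"ry":0,"rz":0},{"gripper":0.3,"dx":0,"dy":0,"dz":0.03,"rx":0,"ry":0,"rz":0},{"gripper":0.3,"dx":0,"dy":0,"dz":0.07,"rx":0,"ry":0,"rz":0},{"gripper":0.3,"dx":0,"dy":0,"dz":0.12,"rx":0,"ry":0,"rz":0},{"gripper":0.3,"dx":0,"dy":0,"dz":0.15,"rx":0,"ry":0,"rz":0}]'>/dev/null
python3 -m jog '[{"gripper":0.3,"dx":0,"dy":0,"dz":0,"rx":-8,"ry":0,"rz":0},{"gripper":0.3,"dx":0,"dy":0,"dz":0,"rx":-16,"ry":0,"rz":0},{"gripper":0.3,"dx":0,"dy":0,"dz":0,"rx":-24,"ry":0,"rz":0},{"gripper":0.3,"dx":0,"dy":0,"dz":0,"rx":-32,"ry":0,"rz":0},{"gripper":0.3,"dx":0,"dy":0,"dz":0,"rx":-40,"ry":0,"rz":0},{"gripper":0.3,"dx":0,"dy":0,"dz":-0.04,"rx":-45,"ry":0,"rz":0},{"gripper":0.3,"dx":0,"dy":0,"dz":-0.07,"rx":-45,"ry":0,"rz":0},{"gripper":0.3,"dx":0,"dy":0,"dz":-0.07,"rx":-45,"ry":0,"rz":0}]'>/dev/null; python3 st.py; python3 wr.py w8;python3 wr.py w8
```

```text
eef_pos: [0.5607, -0.1004, 0.0259]
contact_force: [-3.2, -0.1, 4.2]
eef_pos: [0.5607, -0.1004, 0.0258]
contact_force: [-5.5, 0.9, 14.8]
t 45.7 pos [ 0.5587 -0.0992  0.1007] q [-0.56  0.67  0.32  1.97  0.72  0.93 -0.84] F [-0.8  0.2  1.5] g 0.704
x(fingers) [-0.006 -0.717 -0.698] y(jaw) [ 1.     0.001 -0.01 ]
0.57 [283. 124. 105. 110.] 9862 all (array([561.3, -97.7]), array([60.2, 45.8]), -86.9) z [0.0115 0.028  0.0291] top (array([559.9, -96.9]), array([56.5, 40.1]), 89.6) plane [-0.0003 -0.0391  0.0277]
0.89 [278. 113. 103. 107.] 10074 all (array([ 562.3, -108.1]), array([79.2, 45.2]), 89.8) z [0.0114 0.028  0.0291] top (array([559.8, -96.8]), array([56.4, 40.2]), 89.5) plane [-0.001  -0.0398  0.0277]
```

```bash
python3 -m jog '[{"gripper":0.3,"dx":0.001,"dy":0.001,"dz":-0.03,"rx":0,"ry":0,"rz":0},{"gripper":0.3,"dx":0.001,"dy":0.001,"dz":-0.055,"rx":0,"ry":0,"rz":0},{"gripper":0.3,"dx":0.001,"dy":0.001,"dz":-0.068,"rx":0,"ry":0,"rz":0},{"gripper":0.3,"dx":0.001,"dy":0.001,"dz":-0.073,"rx":0,"ry":0,"rz":0},{"gripper":0.3,"dx":0.001,"dy":0.001,"dz":-0.073,"rx":0,"ry":0,"rz":0},{"gripper":0.3,"dx":0.001,"dy":0.001,"dz":-0.073,"rx":0,"ry":0,"rz":0}]'>/dev/null; python3 st.py
```

```text
t 46.5 pos [ 0.5623 -0.0996  0.0325] q [-0.56  0.8   0.32  1.96  0.75  0.83 -0.94] F [ 0.2 -0.8 -0.3] g 0.702
x(fingers) [-0.002 -0.715 -0.699] y(jaw) [ 1.    -0.002 -0.001]
```

```bash
python3 -m jog '[{"gripper":0.3,"dx":-0.002,"dy":0.002,"dz":-0.005,"rx":0,"ry":0,"rz":0},{"gripper":0.3,"dx":-0.002,"dy":0.002,"dz":-0.01,"rx":0,"ry":0,"rz":0},{"gripper":0.3,"dx":-0.002,"dy":0.002,"dz":-0.01,"rx":0,"ry":0,"rz":0},{"gripper":1,"dx":-0.002,"dy":0.002,"dz":-0.01,"rx":0,"ry":0,"rz":0},{"gripper":1,"dx":-0.002,"dy":0.002,"dz":-0.01,"rx":0,"ry":0,"rz":0},{"gripper":1,"dx":-0.002,"dy":0.002,"dz":-0.01,"rx":0,"ry":0,"rz":0},{"gripper":1,"dx":-0.002,"dy":0.002,"dz":-0.01,"rx":0,"ry":0,"rz":0},{"gripper":1,"dx":-0.002,"dy":0.002,"dz":-0.01,"rx":0,"ry":0,"rz":0},{"gripper":1,"dx":-0.002,"dy":0.002,"dz":-0.01,"rx":0,"ry":0,"rz":0}]' 80;python3 st.py
python3 -m jog '[{"gripper":1,"dx":0,"dy":0,"dz":0.02,"rx":0,"ry":0,"rz":0},{"gripper":1,"dx":0,"dy":0,"dz":0.05,"rx":0,"ry":0,"rz":0},{"gripper":1,"dx":0,"dy":0,"dz":0.08,"rx":0,"ry":0,"rz":0},{"gripper":1,"dx":0,"dy":0,"dz":0.1,"rx":0,"ry":0,"rz":0},{"gripper":1,"dx":0,"dy":0,"dz":0.1,"rx":0,"ry":0,"rz":0}]'>/dev/null; python3 st.py
```

```text
t: 47.4
eef_pos: [0.5599, -0.0973, 0.0216]
tool_rot: [-0.654, -0.266, -0.267, 0.656]
contact_force: [-0.7, 1.4, 4.5]
gripper_width: 0.452
t 47.4 pos [ 0.5599 -0.0973  0.0216] q [-0.56  0.82  0.31  1.97  0.75  0.82 -0.95] F [-0.7  1.4  4.5] g 0.452
x(fingers) [-0.003 -0.715 -0.699] y(jaw) [ 1.    -0.002 -0.002]
t 47.9 pos [ 0.5606 -0.0973  0.1229] q [-0.57  0.63  0.32  1.97  0.72  0.96 -0.82] F [-0.2 -0.9 -1.9] g 0.455
x(fingers) [-0.001 -0.714 -0.7  ] y(jaw) [ 1.    -0.002  0.001]
```

```bash
python3 -m jog '[{"gripper":1,"dx":0,"dy":0,"dz":0,"rx":9,"ry":0,"rz":0},{"gripper":1,"dx":0,"dy":0,"dz":0,"rx":18,"ry":0,"rz":0},{"gripper":1,"dx":0,"dy":0,"dz":0,"rx":27,"ry":0,"rz":0},{"gripper":1,"dx":0,"dy":0,"dz":0,"rx":36,"ry":0,"rz":0},{"gripper":1,"dx":0,"dy":0,"dz":0,"rx":45,"ry":0,"rz":0},{"gripper":1,"dx":0,"dy":0,"dz":0,"rx":54,"ry":0,"rz":0},{"gripper":1,"dx":0,"dy":0,"dz":0,"rx":63,"ry":0,"rz":0},{"gripper":1,"dx":0,"dy":0,"dz":0,"rx":72,"ry":0,"rz":0},{"gripper":1,"dx":0,"dy":0,"dz":0,"rx":81,"ry":0,"rz":0},{"gripper":1,"dx":0,"dy":0,"dz":0,"rx":90,"ry":0,"rz":0}]'>/dev/null
python3 -m jog '[{"gripper":1,"dx":0,"dy":0,"dz":0,"rx":4.1,"ry":0,"rz":0},{"gripper":1,"dx":0,"dy":0,"dz":-0.03,"rx":4.1,"ry":0,"rz":0},{"gripper":1,"dx":0,"dy":0,"dz":-0.06,"rx":4.1,"ry":0,"rz":0},{"gripper":1,"dx":0,"dy":0,"dz":-0.08,"rx":4.1,"ry":0,"rz":0},{"gripper":1,"dx":0,"dy":0,"dz":-0.085,"rx":4.1,"ry":0,"rz":0},{"gripper":1,"dx":0,"dy":0,"dz":-0.085,"rx":4.1,"ry":0,"rz":0},{"gripper":1,"dx":0,"dy":0,"dz":-0.085,"rx":4.1,"ry":0,"rz":0}]'>/dev/null; python3 st.py
```

```text
t 49.6 pos [ 0.56   -0.0974  0.0366] q [ 0.67  0.84 -0.36  1.76 -0.54  0.97  0.78] F [ 0.5  0.5 -2.6] g 0.46
x(fingers) [-0.003  0.699 -0.715] y(jaw) [ 1.     0.002 -0.002]
```

```bash
python3 -m jog '[{"gripper":1,"dx":0,"dy":0,"dz":-0.003,"rx":0,"ry":0,"rz":0},{"gripper":1,"dx":0,"dy":0,"dz":-0.006,"rx":0,"ry":0,"rz":0},{"gripper":1,"dx":0,"dy":0,"dz":-0.0075,"rx":0,"ry":0,"rz":0},{"gripper":1,"dx":0,"dy":0,"dz":-0.0075,"rx":0,"ry":0,"rz":0}]' | sed -n 2p\;4p
for i in 1 2 3; do python3 -m jog '[{"gripper":1,"dx":0,"dy":0,"dz":-0.001,"rx":0,"ry":0,"rz":0},{"gripper":1,"dx":0,"dy":0,"dz":-0.001,"rx":0,"ry":0,"rz":0}]' | sed -n 2p\;4p; done
```

```text
eef_pos: [0.5596, -0.0974, 0.0288]
contact_force: [-0.2, -0.4, -2.6]
eef_pos: [0.5596, -0.0973, 0.0278]
contact_force: [-0.2, 0.5, -3.4]
eef_pos: [0.5597, -0.0974, 0.0267]
contact_force: [0.4, 1.3, -2.3]
eef_pos: [0.5596, -0.0973, 0.0257]
contact_force: [0.3, 0.3, -3.0]
```

```bash
for i in 1 2 3; do python3 -m jog '[{"gripper":1,"dx":0,"dy":0,"dz":-0.0008,"rx":0,"ry":0,"rz":0},{"gripper":1,"dx":0,"dy":0,"dz":-0.0008,"rx":0,"ry":0,"rz":0}]' | sed -n 2p\;4p; done
```

```text
eef_pos: [0.5597, -0.0974, 0.0255]
contact_force: [-1.7, -1.7, 2.0]
eef_pos: [0.5597, -0.0973, 0.0255]
contact_force: [-4.3, -2.3, 8.3]
eef_pos: [0.5597, -0.0973, 0.0254]
contact_force: [-4.9, -3.4, 13.5]
```

Contact. I'll back off slightly, release, and retreat along the tool axis.

```bash
python3 -m jog '[{"gripper":1,"dx":0,"dy":0,"dz":0.001,"rx":0,"ry":0,"rz":0},{"gripper":0.5,"dx":0,"dy":0,"dz":0.001,"rx":0,"ry":0,"rz":0},{"gripper":0.45,"dx":0,"dy":0,"dz":0.001,"rx":0,"ry":0,"rz":0},{"gripper":0.4,"dx":0,"dy":0,"dz":0.001,"rx":0,"ry":0,"rz":0},{"gripper":0.3,"dx":0,"dy":0,"dz":0.001,"rx":0,"ry":0,"rz":0},{"gripper":0.3,"dx":0,"dy":0,"dz":0.001,"rx":0,"ry":0,"rz":0},{"gripper":0.3,"dx":0,"dy":-0.02,"dz":0.02,"rx":0,"ry":0,"rz":0},{"gripper":0.3,"dx":0,"dy":-0.05,"dz":0.05,"rx":0,"ry":0,"rz":0},{"gripper":0.3,"dx":0,"dy":-0.08,"dz":0.08,"rx":0,"ry":0,"rz":0},{"gripper":0.3,"dx":0,"dy":-0.08,"dz":0.13,"rx":0,"ry":0,"rz":0}]'>/dev/null
python3 -m jog '[{"gripper":0.3,"dx":0.0,"dy":0.02,"dz":0.04,"rx":-9,"ry":0,"rz":0},{"gripper":0.3,"dx":0.0,"dy":0.04,"dz":0.05,"rx":-18,"ry":0,"rz":0},{"gripper":0.3,"dx":0.0,"dy":0.06,"dz":0.05,"rx":-27,"ry":0,"rz":0},{"gripper":0.3,"dx":0.0,"dy":0.09,"dz":0.05,"rx":-36,"ry":0,"rz":0},{"gripper":0.3,"dx":0.0,"dy":0.12,"dz":0.05,"rx":-45,"ry":0,"rz":0},{"gripper":0.3,"dx":0.0,"dy":0.15,"dz":0.05,"rx":-54,"ry":0,"rz":0},{"gripper":0.3,"dx":0.0,"dy":0.17,"dz":0.05,"rx":-63,"ry":0,"rz":0},{"gripper":0.3,"dx":0.0,"dy":0.199,"dz":0.04,"rx":-72,"ry":0,"rz":0},{"gripper":0.3,"dx":0.0,"dy":0.199,"dz":0.0,"rx":-81,"ry":0,"rz":0},{"gripper":0.3,"dx":0.0,"dy":0.199,"dz":-0.025,"rx":-90,"ry":0,"rz":0}]'>/dev/null
python3 -m jog '[{"gripper":0.3,"dx":0,"dy":0,"dz":0,"rx":-4,"ry":0,"rz":0},{"gripper":0.3,"dx":0,"dy":0,"dz":0,"rx":-4,"ry":0,"rz":0}]'>/dev/null; python3 st.py;python3 blk.py .56 -.1 .06 .045 .065 scene top wrist;python3 wr.py w9
```

```text
t 53.4 pos [0.5585 0.0246 0.1256] q [-0.51  0.64 -0.    1.86  0.72  1.21 -0.97] F [-0.1  0.2  0.4] g 0.7
x(fingers) [-0.003 -0.709 -0.705] y(jaw) [ 1.     0.004 -0.008]
scene 149 (array([562.7, -93.5]), array([42.4, 25.1]), 1.6) z [0.0454 0.0531 0.0574]
top 115 (array([558.5, -92.4]), array([38.4, 25.7]), -1.4) z [0.0469 0.0536 0.0586]
wrist 1340 (array([558.6, -92.5]), array([39.9, 26.4]), 0.3) z [0.0454 0.0526 0.0549]
0.68 [275. 214.  53.  69.] 3818 all (array([558.6, -91.1]), array([39.9, 29.8]), 0.5) z [0.0032 0.0379 0.0548] top (array([558.5, -93.5]), array([39.7, 24.8]), 0.8) plane [ 0.0015 -0.2867  0.0523]
```

View pics/w9.png

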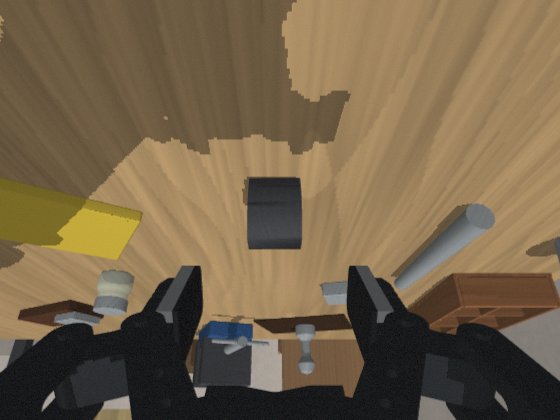

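The second block stands on its side at wrist pixel (275,213), crown facing the camera and flat face at y ≈ -0.106. Regrasping.

```bash
python3 -m jog '[{"gripper":0.3,"dx":0,"dy":-0.03,"dz":-0.028,"rx":0,"ry":0,"rz":0},{"gripper":0.3,"dx":0,"dy":-0.06,"dz":-0.056,"rx":0,"ry":0,"rz":0},{"gripper":0.3,"dx":0,"dy":-0.085,"dz":-0.079,"rx":0,"ry":0,"rz":0},{"gripper":0.3,"dx":0,"dy":-0.1,"dz":-0.093,"rx":0,"ry":0,"rz":0},{"gripper":0.3,"dx":0,"dy":-0.107,"dz":-0.098,"rx":0,"ry":0,"rz":0},{"gripper":0.3,"dx":0,"dy":-0.107,"dz":-0.098,"rx":0,"ry":0,"rz":0},{"gripper":0.3,"dx":0,"dy":-0.107,"dz":-0.098,"rx":0,"ry":0,"rz":0}]'>/dev/null;python3 st.py
```

```text
t 54.35 pos [ 0.5606 -0.0845  0.0314] q [-0.4   0.77  0.07  1.95  0.88  0.96 -1.05] F [-0.5 -0.   0.5] g 0.701
x(fingers) [-0.002 -0.707 -0.707] y(jaw) [ 1.    -0.002 -0.   ]
```

```bash
python3 -m jog '[{"gripper":0.3,"dx":-0.002,"dy":0.002,"dz":-0.004,"rx":0,"ry":0,"rz":0},{"gripper":0.3,"dx":-0.002,"dy":0.002,"dz":-0.004,"rx":0,"ry":0,"rz":0},{"gripper":1,"dx":-0.002,"dy":0.002,"dz":-0.004,"rx":0,"ry":0,"rz":0},{"gripper":1,"dx":-0.002,"dy":0.002,"dz":-0.004,"rx":0,"ry":0,"rz":0},{"gripper":1,"dx":-0.002,"dy":0.002,"dz":-0.004,"rx":0,"ry":0,"rz":0},{"gripper":1,"dx":-0.002,"dy":0.002,"dz":-0.004,"rx":0,"ry":0,"rz":0},{"gripper":1,"dx":-0.002,"dy":0.002,"dz":-0.004,"rx":0,"ry":0,"rz":0},{"gripper":1,"dx":-0.002,"dy":0.002,"dz":-0.004,"rx":0,"ry":0,"rz":0},{"gripper":1,"dx":-0.002,"dy":0.002,"dz":-0.004,"rx":0,"ry":0,"rz":0}]' 80;python3 st.py
python3 -m jog '[{"gripper":1,"dx":0,"dy":0,"dz":0.02,"rx":0,"ry":0,"rz":0},{"gripper":1,"dx":0,"dy":0,"dz":0.05,"rx":0,"ry":0,"rz":0},{"gripper":1,"dx":0,"dy":0,"dz":0.08,"rx":0,"ry":0,"rz":0},{"gripper":1,"dx":0,"dy":0,"dz":0.11,"rx":0,"ry":0,"rz":0},{"gripper":1,"dx":0,"dy":0,"dz":0.13,"rx":0,"ry":0,"rz":0},{"gripper":1,"dx":0,"dy":0,"dz":0.13,"rx":0,"ry":0,"rz":0}]'>/dev/null; python3 st.py; python3 blk.py .542 .225 .06 .025 .06 scene top
```

```text
t: 55.25
eef_pos: [0.5583, -0.0826, 0.0269]
tool_rot: [-0.653, -0.27, -0.271, 0.654]
contact_force: [-0.8, 3.6, 5.8]
gripper_width: 0.453
t 55.25 pos [ 0.5583 -0.0826  0.0269] q [-0.4   0.77  0.07  1.95  0.88  0.96 -1.06] F [-0.8  3.6  5.8] g 0.453
x(fingers) [-0.002 -0.708 -0.706] y(jaw) [ 1.    -0.001 -0.002]
t 55.85 pos [ 0.5586 -0.0833  0.1582] q [-0.39  0.55  0.06  1.94  0.8   1.12 -0.87] F [ 0.3 -0.8 -2.9] g 0.45
x(fingers) [-0.001 -0.707 -0.707] y(jaw) [ 1.    -0.002  0.001]
scene 299 (array([544.5, 222.4]), array([56.7, 44.6]), 89.7) z [0.0255 0.0358 0.0422]
```

```bash
python3 -m jog '[{"gripper":1,"dx":-0.002,"dy":0.02,"dz":0.01,"rx":8,"ry":0,"rz":0},{"gripper":1,"dx":-0.004,"dy":0.045,"dz":0.01,"rx":16,"ry":0,"rz":0},{"gripper":1,"dx":-0.006,"dy":0.07,"dz":0.01,"rx":24,"ry":0,"rz":0},{"gripper":1,"dx":-0.008,"dy":0.095,"dz":0.01,"rx":32,"ry":0,"rz":0},{"gripper":1,"dx":-0.01,"dy":0.12,"dz":0.01,"rx":40,"ry":0,"rz":0},{"gripper":1,"dx":-0.012,"dy":0.145,"dz":0.01,"rx":48,"ry":0,"rz":0},{"gripper":1,"dx":-0.014,"dy":0.17,"dz":0.01,"rx":56,"ry":0,"rz":0},{"gripper":1,"dx":-0.016,"dy":0.195,"dz":0.01,"rx":64,"ry":0,"rz":0},{"gripper":1,"dx":-0.0165,"dy":0.22,"dz":0.01,"rx":72,"ry":0,"rz":0},{"gripper":1,"dx":-0.0165,"dy":0.235,"dz":0.01,"rx":80,"ry":0,"rz":0}]'>/dev/null
python3 -m jog '[{"gripper":1,"dx":0,"dy":0,"dz":-0.02,"rx":8,"ry":0,"rz":0},{"gripper":1,"dx":0,"dy":0,"dz":-0.05,"rx":10,"ry":0,"rz":0},{"gripper":1,"dx":0,"dy":0,"dz":-0.08,"rx":10,"ry":0,"rz":0},{"gripper":1,"dx":0,"dy":0,"dz":-0.08,"rx":10,"ry":0,"rz":0},{"gripper":1,"dx":0,"dy":0,"dz":-0.08,"rx":10,"ry":0,"rz":0}]'>/dev/null; python3 st.py
python3 - <<'E'
from h import *
c=read_camera("scene");save("s4",c["pixels"][100:260,250:470],3.5)
E
```

```text
t 57.45 pos [0.5402 0.152  0.0856] q [ 0.51  0.74 -0.65  1.98 -0.65  0.64  0.54] F [-0.5  0.6 -2.7] g 0.456
x(fingers) [-0.006  0.707 -0.708] y(jaw) [ 1.     0.003 -0.005]
```

View pics/s4.png

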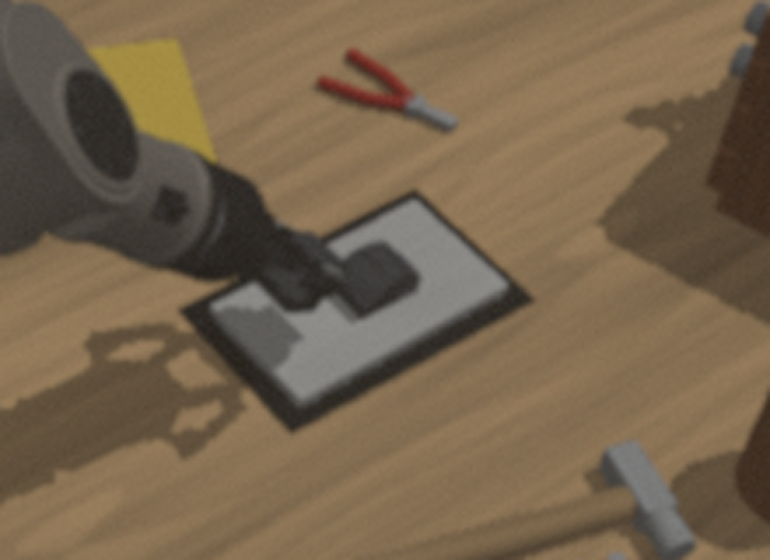

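Block 1 is at crop (380,275), and the held block is clear of it at (295,275). Lowering to z ≈ 0.040, then the last bit slowly.

```bash
python3 -m jog '[{"gripper":1,"dx":0.001,"dy":0,"dz":-0.015,"rx":0,"ry":0,"rz":0},{"gripper":1,"dx":0.001,"dy":0,"dz":-0.03,"rx":0,"ry":0,"rz":0},{"gripper":1,"dx":0.001,"dy":0,"dz":-0.04,"rx":0,"ry":0,"rz":0},{"gripper":1,"dx":0.001,"dy":0,"dz":-0.044,"rx":0,"ry":0,"rz":0},{"gripper":1,"dx":0.001,"dy":0,"dz":-0.044,"rx":0,"ry":0,"rz":0},{"gripper":1,"dx":0.001,"dy":0,"dz":-0.044,"rx":0,"ry":0,"rz":0}]'>/dev/null; python3 st.py
for i in 1 2 3; do python3 -m jog '[{"gripper":1,"dx":0,"dy":0,"dz":-0.0015,"rx":0,"ry":0,"rz":0},{"gripper":1,"dx":0,"dy":0,"dz":-0.0015,"rx":0,"ry":0,"rz":0}]' | sed -n 2p\;4p; done
```

```text
t 58.1 pos [0.5422 0.1518 0.0426] q [ 0.5   0.82 -0.64  1.98 -0.64  0.57  0.59] F [-0.3  1.  -3.7] g 0.457
x(fingers) [-0.003  0.706 -0.708] y(jaw) [ 1.     0.003 -0.002]
eef_pos: [0.5423, 0.1516, 0.0411]
contact_force: [1.0, 0.2, -3.9]
eef_pos: [0.5422, 0.1516, 0.0394]
contact_force: [0.2, 0.2, -3.6]
eef_pos: [0.5421, 0.1516, 0.0378]
contact_force: [-0.5, -0.7, -3.2]
```

```bash
for i in 1 2 3 4; do python3 -m jog '[{"gripper":1,"dx":0,"dy":0,"dz":-0.001,"rx":0,"ry":0,"rz":0},{"gripper":1,"dx":0,"dy":0,"dz":-0.001,"rx":0,"ry":0,"rz":0}]' | sed -n 2p\;4p; done
```

```text
eef_pos: [0.5421, 0.1516, 0.0368]
contact_force: [0.2, -0.1, -3.1]
eef_pos: [0.5421, 0.1517, 0.0358]
contact_force: [-0.6, 0.4, -4.0]
eef_pos: [0.5421, 0.1516, 0.0348]
contact_force: [0.0, 0.2, -3.6]
eef_pos: [0.5422, 0.1517, 0.0342]
contact_force: [-1.3, -1.7, 1.5]
```

Contact. Release, retreat, and check.

```bash
python3 -m jog '[{"gripper":0.52,"dx":0,"dy":0,"dz":0,"rx":0,"ry":0,"rz":0},{"gripper":0.48,"dx":0,"dy":0,"dz":0,"rx":0,"ry":0,"rz":0},{"gripper":0.4,"dx":0,"dy":0,"dz":0,"rx":0,"ry":0,"rz":0},{"gripper":0.3,"dx":0,"dy":0,"dz":0,"rx":0,"ry":0,"rz":0},{"gripper":0.3,"dx":0,"dy":0,"dz":0,"rx":0,"ry":0,"rz":0},{"gripper":0.3,"dx":0,"dy":-0.02,"dz":0.02,"rx":0,"ry":0,"rz":0},{"gripper":0.3,"dx":0,"dy":-0.05,"dz":0.05,"rx":0,"ry":0,"rz":0},{"gripper":0.3,"dx":0,"dy":-0.08,"dz":0.08,"rx":0,"ry":0,"rz":0},{"gripper":0.3,"dx":0,"dy":-0.11,"dz":0.11,"rx":0,"ry":0,"rz":0},{"gripper":0.3,"dx":0,"dy":-0.14,"dz":0.14,"rx":0,"ry":0,"rz":0}]'>/dev/null; python3 st.py; python3 wr.py w10; echo B1; python3 blk.py .542 .225 .036 .025 .06 scene top wrist; echo B2; python3 blk.py .542 .152 .036 .025 .06 scene top wrist; python3 pm.py
```

```text
t 60.5 pos [0.5418 0.0105 0.1752] q [ 0.69  0.6  -0.57  1.88 -0.56  0.98  0.55] F [ 0.3 -0.   0.3] g 0.704
x(fingers) [-0.003  0.706 -0.709] y(jaw) [ 1.     0.003 -0.002]
0.79 [275. 198.  49.  59.] 2698 all (array([540.2, 148. ]), array([55.2, 42.5]), 90.0) z [0.0148 0.0366 0.0403] top (array([541.5, 146.1]), array([47. , 39.9]), 89.7) plane [-0.0006  0.0437  0.0373]
B1
scene 295 (array([544.8, 222.8]), array([56.9, 45.2]), -89.1) z [0.0255 0.0368 0.0426]
top 250 (array([540.2, 222.5]), array([51.9, 38.3]), -89.7) z [0.0269 0.0369 0.043 ]
wrist 1844 (array([541.5, 221.1]), array([52.9, 39.9]), 89.7) z [0.0262 0.0369 0.0401]
B2
scene 308 (array([544.6, 149.3]), array([56.5, 44. ]), -89.8) z [0.0264 0.0361 0.0423]
top 248 (array([540.7, 148.7]), array([52.4, 38.5]), 89.7) z [0.0281 0.0372 0.0426]
wrist 2449 (array([541.4, 147.6]), array([53.3, 39.9]), -89.9) z [0.027  0.0372 0.0404]
top plate (array([526.4, 261.6]), array([321.5, 156.5]), -73.1) 1886 0.0119
top mat (array([540.2, 211.5]), array([225.5, 136.5]), 89.4) 582 0.0006
top plate 0.93 (array([540.2, 214.1]), array([204.1, 109. 
[... 204 characters left out ...]
y([545.4, 223.4]), array([53.5, 48.1]), 89.7) [194. 206.]
scene plate (array([542.9, 213.3]), array([202. , 114.1]), 90.0) 1562 0.0117
scene mat (array([584.8, 188.5]), array([259.6, 124.3]), 59.9) 570 0.0003
scene plate 0.59 (array([540. , 217.3]), array([213.7, 124.1]), 89.9) [352. 187.]
scene mat 0.94 (array([540.8, 172.2]), array([314.6, 150.9]), 88.5) [351. 191.]
scene mat 0.34 (array([784.5, 161.2]), array([261. ,  90.2]), 80.1) [398. 248.]
scene former1 0.93 (array([535.5, 157. ]), array([72.9, 61.6]), -88.9) [332. 190.]
scene former1 0.82 (array([536.6, 231.1]), array([71.2, 62.6]), 86.3) [356. 180.]
scene former1 0.61 (array([ 340.9, -315.7]), array([64.1, 44.9]), -12.6) [136. 221.]
```

View pics/w10.png

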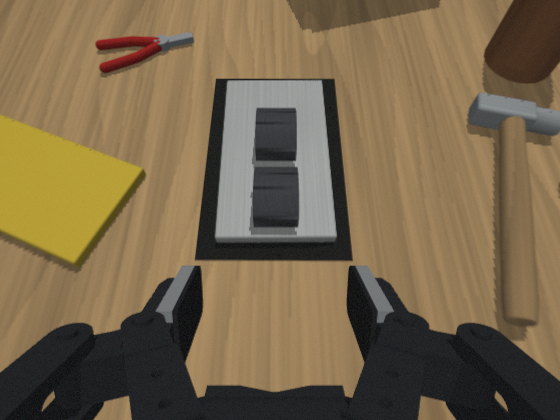

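Both blocks rest crown up on the plate at wrist pixels (275,133) and (275,197). Their tops measure 0.040, and the first two overview pictures showed no third block. Handing in.

```bash
python3 -c "
from station import *
print(hand_in())"
```

```text
the job is handed in; nothing more can be done
None
```

The base plate is on the mat and both blocks are flat side down on it. I handed the job in at about 61 s, and the system gave no verdict.

**What I did**
- I pushed the plate onto the mat in three pushes.
- I turned each block over in two 90° regrasps, standing it on its side on the bench in between. At the second block the arm reached a joint limit when I tilted the gripper to grasp it. I carried that block, still flat side up, to a clear spot and turned it there.
- Only two blocks showed in the two overview pictures taken at the start, so I treated the third as absent.

**Last checks**

| Item | Measured | Limit |
|---|---|---|
| Plate centre against mat centre | within about 3 mm | 18 mm |
| Plate squareness | within about 1° | about 10° |
| Block 1 along the plate | about +9 mm from centre | 78 mm |
| Block 2 along the plate | about −64 mm from centre | 78 mm |
| Block positions across the plate | within about 3 mm of centre | 42 mm |
| Block angle to crosswise | within about 1° | about 17° |

- **Seating:** both block tops measured 40 mm above the bench, as they should with the 12 mm plate under a 28 mm block.
- **Clearance:** the gripper was well clear of everything at hand-in.

**Disagreements and gaps**
- The scene and top cameras differ by about 4 mm in x.
- My colour-based plate fit in the top view was spoiled by other light-coloured pixels. I used the network mask and the scene-camera fit instead.
- I did not re-measure the jar, pliers, hammer, steel block or mandrel at the end. The pliers and hammer looked undisturbed in the last picture, and nothing I did touched any of the five.

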